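Gauge the tray's rounded corner with an outside and an inside radius leaf

ROBOT

A 7-joint arm with a two-finger parallel gripper is mounted at the origin on the work surface. World frame = base frame: x ahead of the robot, y to its left, z up, the work surface at z = 0. Lengths are in m, angles in rad, forces in N, time in s.
With the tool pointing down it reaches from about 0.425 to 0.95 m from the base axis. Payload 16.7 kg.
Tool frame: the origin (TCP) lies midway between the tips of the shut fingers; the grasp point (between the pads) lies 19 mm behind it; z points along the fingers, y is the direction in which the jaws open and shut (so a half turn about z gives the same grasp; the last joint's range is limited). The gripper opens to 94 mm and grips with 3 to 60 N. Pads are 16 mm wide; open, the fingers measure 119 mm over their backs; the gripper's body (75 mm by 177 mm) begins 78 mm behind the grasp point.
Start: joints at [-1.433, 0.426, 0.074, 1.606, -0.034, 1.111, -0.067], TCP at [0.192, 0.647, 0.205] pointing down, gripper open.
Joint ranges: [-2.85, 2.85], [-0.5, 2.14], [-1.23, 1.37], [0.21, 2.46], [-1.02, 4.16], [0.16, 2.05], [-2.73, 2.73]. Speed limits (rad/s): [1.89, 1.89, 2.39, 2.39, 3.01, 3.01, 3.01].

INTERFACE

Orientations are given as a 3x3 rotation matrix whose columns are the frame's x, y, z axes.
In Python, from cell import readout, imaging, hand_in gives the robot as it stands.
- The arm moves only by the tool move_arm, never from a script. Its arguments are lists of equal length, an entry for each row: "grip": the closure, from 0 (fully open) to 1 (shut); "offset": the shift along the tool's x, y, z as a fraction of full scale, a list of three; "roll": the turn about the tool's z as a fraction of full scale. A call has 1 to 12 rows; each row is the pose to reach, as a shift and turn from the pose measured when the call began, along the tool's axes at that moment; what a row does not reach only later rows make up. Full scale, the value 1, is 0.12 m for a shift and 60 degrees for a turn. A row lasts 1/12 s, in which the tool goes at most 41.7 mm and 7.16 degrees, less where a joint would pass 70% of its speed; a pose out of reach is approached as far as the arm can. A call with a number of a shift or a turn outside -1 to 1 is refused whole. A call with a gripper value outside its range is refused whole. The fingers move at their own pace and stop on an object; "grip_force" is the grip in N (left out, the last holds). Time passes only in rows, so rows that repeat a pose let the fingers close. It gives the time, the measured TCP pose, the force and the opening at its end, in the units of the state.
- readout.observe(): the state, without advancing time (a new reading comes with each control period).
- imaging.grab_frame(name): name is "scene" or "top" or "wrist"; returns the picture (420x560x3 uint8, red, green, blue); there is no depth.
- imaging.get_calibration(name): a dict with "camera_matrix" (3x3 intrinsics, pixels), "cam_to_world" (4x4, takes a point from camera to world coordinates); the wrist camera has in their place "T_tool_cam" (4x4, takes a point from camera to tool coordinates, whose origin is the TCP and whose axes are the flange's). Camera axes: x right, y down, z forward; pixel columns grow to the right and rows downward; lengths in m; the calibration is good to about 2 mm. A picture is of the moment at which its call begins: read the wrist's pose just before it. get_calibration takes no time and is no camera call.
- hand_in(): hands the job in, once; it reports no verdict.
The state is a dict: "time_s": time; "q": joint angles; "dq": joint speeds; "effort": joint torques, N m; "position": TCP position; "eef_rot": TCP orientation; "ft_force": force on the tool from outside, world axes, zero at the start; "ft_torque": the same for the moment, N m; "width": finger opening in m.
Only numpy, scipy, OpenCV 4.12 (cv2) and the standard library are available. Lean on these libraries where they do the work, as an engineer would, in place of code of your own. Each camera call takes 0.05 s, during which the arm holds its last target.

TASK

I am ordering a liner and a bumper for the terracotta tray, so check its rounded corner nearest the robot on the robot's right with the radius leaves: seat the blue-gripped concave leaf around the outside of that corner and the black-gripped convex leaf into the inside of it, in either order. Hold each one home for about a second under a light, steady push of about 4 newtons, so that it sits flush on both walls and does not rock, never springing the thin plastic wall; then let go and leave both lying flat and seated for me to read. Leave the yellow-gripped leaf and the things in the tray as they are.

Things in the scene. Friction and masses are not known exactly. Their poses are not given: they have to be found in the camera images.
- mat: Thin dark anti-slip mat with the terracotta tray on it. Origin and axes are the mat's; the tray was set down by hand: parallel to them, its middle up to 5 mm off this origin along x and along y. Tray: 210 mm (x) by 300 mm (y), 30 mm high, does not shift; floor top at 4 mm, walls 4 mm thick, corners rounded, outside radius 20, inside 16 mm. z up; -x side to the robot, -y to its right.
- corner (a point): Where the centre of curvature of the tray corner to gauge (the -x, -y one) would be if the tray stood exactly on the mat's origin: 85 mm to -x, 130 mm to -y of it, 4 mm up; the true one is up to 5 mm off along x and y. The rounding lies 20 (outside) and 16 mm (inside) from the true one towards (-1,-1); straight walls go on at right angles. Thin wall: stands about 4 N, springs above about 9 N.
- leaf_out_grip (a point): Concave leaf, loose, flat: 7 mm aluminium plate with a blue grip bar 60 mm long (x), 16 mm wide (y), 7 to 30 mm above its underside. Point: middle of the bar, 18 mm above the underside; x to the working end, z up. Working end: right-angled notch open to +x, root radius 20 mm, flanks 16 mm long, head 64 mm wide. Shank 26 mm wide, ends 53 mm behind this point. 110 g.
- leaf_out_arc (a point): Centre of curvature of the concave leaf's notch, 80 mm ahead (+x) of its grip's middle, at its underside. Seated on the outside of the corner it lies on the corner's true centre of curvature (seen from above), the leaf flat on the table with its x along the mat's (+1,+1) diagonal.
- leaf_in_grip (a point): Convex leaf, loose, flat: same plate and shank, grip bar of the same size, but black. Point: middle of the bar, 18 mm above the underside; x to the working end, z up. Working end: right-angled nose rounded to radius 16 mm, flanks 16 mm long; head 45 mm wide, tip 82 mm ahead of this point. 110 g.
- leaf_in_arc (a point): Centre of curvature of the convex leaf's nose, 66 mm ahead (+x) of its grip's middle, at its underside. Seated inside the corner it lies on the corner's true centre of curvature (seen from above), the leaf flat on the tray floor with its x along the mat's (-1,-1) diagonal.
- leaf_out: The concave leaf as a whole; origin under the middle of its grip, on its underside; axes as at its grip. Pushed forward it tends to dip its head: what it then rubs on below takes up part of the push, so keep it carried (hardly touching below) while pushing.
- leaf_in: The convex leaf as a whole; origin under the middle of its grip, on its underside; axes as at its grip. Pushed forward it tends to dip its head: what it then rubs on below takes up part of the push, so keep it carried (hardly touching below) while pushing.
- leaf_spare: Spare concave leaf of radius 32 mm with a yellow grip, of the same make, lying on the table. Too large for this tray: leave it alone. Origin under the middle of its grip.
- caddy: Stainless spice caddy with a hinged flap lid, 85 x 150 x 60 mm, with a small knob to 95 mm, in the back left of the tray. Leave it alone. Origin under its middle.
- canister: Small clear acrylic canister with a bamboo lid, 60 mm across, 81 mm high, in the back right of the tray. Leave it alone. Origin under its middle.
- egg_cup_a: Teal ceramic egg cup, 47 mm across, 48 mm high, front middle of the tray. Leave it alone. Origin under its middle.
- egg_cup_b: The matching teal egg cup, front left of the tray. Leave it alone. Origin under its middle.
- scoop: Bamboo scoop, 165 mm long, resting across the two egg cups. Leave it alone. Origin at the underside of its handle.
Things that resemble listed ones, but are neither listed nor needed, are in the scene too. What is shaped like the leaf_out but green is not meant.

How it is judged:
By the outcome, as a careful person would: the job done as asked, in the order asked, and still so for the second after the job is handed in, with the robot touching nothing.
It also fails if it takes over 70 s, if anything falls off the work surface, if the arm or the gripper's body presses on something with over 40 N, if the wrist force passes 120 N, or if a joint passes its speed limit or range.

## Working session

There is one attempt and no reset: what is moved stays moved. The work goes in short steps, Python scripts to look and compute and a tool call to move; the robot and the scene stay as the last step left them, time stands still between calls to the robot, and variables do not carry over. Pictures are saved under pics/ and viewed, and the job is handed in when it is done.

Besides the shell and the picture viewer there is one more tool, called after ">>>" in YAML: its name, and indented under it one key for each argument. move_arm: Moves the arm, as the interface text tells. Shift numbers are shares of 0.12 m and turn numbers shares of 60 degrees, none past 1 either way. Its arguments: {"type":"object","properties":{"grip":{"type":"array","items":{"type":"number"}},"offset":{"type":"array","items":{"type":"array","items":{"type":"number","minimum":-1,"maximum":1}}},"roll":{"type":"array","items":{"type":"number","minimum":-1,"maximum":1}},"grip_force":{"type":"number"}},"required":["grip","offset","roll"]}

```bash
ls; mkdir -p pics; python3 - <<'E'
from cell import readout, imaging
import cv2,numpy as np
s=readout.observe(); print({k:np.round(v,3).tolist() for k,v in s.items()})
for n in ["scene","top","wrist"]:
    im=imaging.grab_frame(n); cv2.imwrite(f"pics/{n}0.png",im[:,:,::-1])
    c=imaging.get_calibration(n); print(n,{k:np.round(v,4).tolist() for k,v in c.items()})
E
```

```text
pics
{'time_s': 0.0, 'q': [-1.432, 0.427, 0.074, 1.607, -0.034, 1.111, -0.067], 'dq': [-0.001, -0.001, 0.001, -0.0, 0.0, -0.001, -0.001], 'effort': [0.0, -93.584, 3.667, -45.416, -0.049, 0.02, 0.0], 'position': [0.191, 0.647, 0.205], 'eef_rot': [[-0.959, 0.284, -0.0], [0.284, 0.959, -0.001], [-0.0, -0.001, -1.0]], 'ft_force': [-0.735, 0.689, -0.668], 'ft_torque': [0.022, -0.017, 0.019], 'width': 0.094}
scene {'camera_matrix': [[382.3294, 0.0, 278.2451], [0.0, 382.3294, 212.61], [0.0, 0.0, 1.0]], 'cam_to_world': [[-0.6735, 0.6074, -0.4213, 0.8985], [0.7392, 0.552, -0.3858, 0.2477], [-0.0018, -0.5713, -0.8208, 0.7062], [0.0, 0.0, 0.0, 1.0]]}
top {'camera_matrix': [[515.5477, 0.0, 281.8246], [0.0, 515.5477, 214.7416], [0.0, 0.0, 1.0]], 'cam_to_world': [[0.0089, -0.996, 0.0894, 0.4631], [-0.9998, -0.0103, -0.016, -0.04], [0.0169, -0.0893, -0.9959, 1.2781], [0.0, 0.0, 0.0, 1.0]]}
wrist {'camera_matrix': [[362.132, 0.0, 275.0928], [0.0, 362.132, 209.4228], [0.0, 0.0, 1.0]], 'T_tool_cam': [[0.0007, -0.9621, -0.2727, 0.0789], [1.0, 0.0006, 0.0002, -0.0001], [-0.0, -0.2727, 0.9621, -0.18], [0.0, 0.0, 0.0, 1.0]]}
```

View pics/scene0.png

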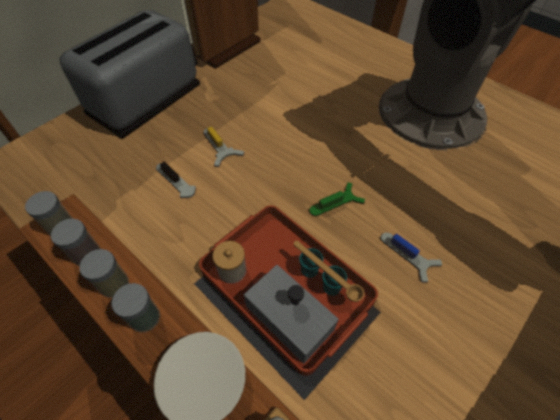

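View pics/top0.png

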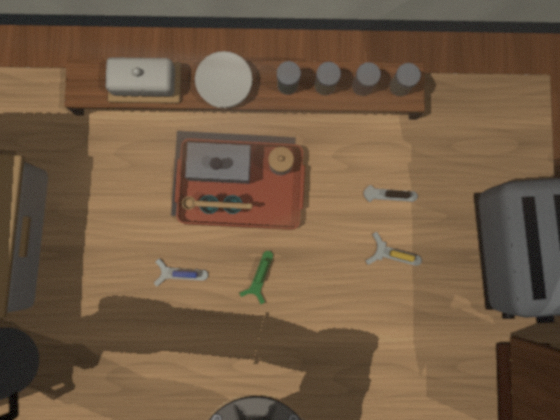

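View pics/wrist0.png

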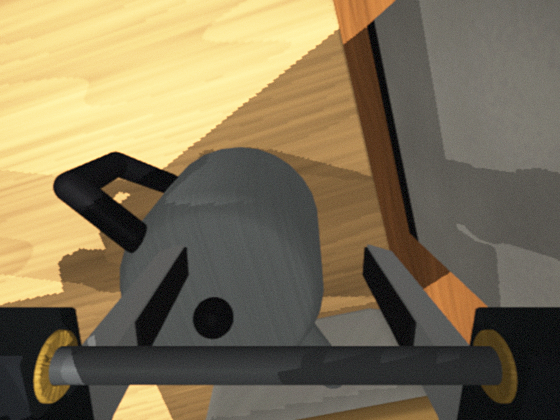

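Scene view: blue-gripped leaf at (405,243), green lookalike (335,200), black (170,172), yellow (215,136). In the top view they are at blue (185,274), green (258,275), black (398,195) and yellow (404,255). The tray corner to gauge is at about (300,226) in the top view.

```bash
cat > h.py <<'E'
from cell import readout, imaging
import cv2,numpy as np
def cal(n):
    c=imaging.get_calibration(n); K=np.array(c["camera_matrix"])
    if n=="wrist":
        s=readout.observe(); T=np.eye(4); T[:3,:3]=s["eef_rot"]; T[:3,3]=s["position"]
        return K,T@np.array(c["T_tool_cam"])
    return K,np.array(c["cam_to_world"])
def ray(KT,uv):
    K,T=KT; uv=np.atleast_2d(uv).astype(float)
    d=np.c_[(uv[:,0]-K[0,2])/K[0,0],(uv[:,1]-K[1,2])/K[1,1],np.ones(len(uv))]@T[:3,:3].T
    return T[:3,3],d
def plane(KT,uv,z):
    o,d=ray(KT,uv); return o+d*((z-o[2])/d[:,2])[:,None]
def tri(rays):
    A=np.zeros((3,3));b=np.zeros(3)
    for o,d in rays:
        d=d.ravel()/np.linalg.norm(d);P=np.eye(3)-np.outer(d,d);A+=P;b+=P@o
    p=np.linalg.solve(A,b); 
    return p,[np.linalg.norm((np.eye(3)-np.outer(d.ravel(),d.ravel())/(d@d.T))@(p-o)) for o,d in rays]
def proj(KT,P):
    K,T=KT; p=(np.atleast_2d(P)-T[:3,3])@T[:3,:3]; q=p@K.T; return q[:,:2]/q[:,2:]
def crop(im,x0,y0,x1,y1,f,name):
    cv2.imwrite(f"pics/{name}.png",cv2.resize(im[y0:y1,x0:x1,::-1],None,fx=f,fy=f,interpolation=cv2.INTER_CUBIC))
E
python3 - <<'E'
from h import *
ims={n:cv2.cvtColor(cv2.imread(f"pics/{n}0.png"),cv2.COLOR_BGR2RGB) for n in("scene","top")}
crop(ims["top"],140,120,440,320,2.6,"topc"); crop(ims["scene"],140,100,460,380,2.4,"scenec")
m={}
for n,im in ims.items():
    hsv=cv2.cvtColor(im,cv2.COLOR_RGB2HSV)
    b=cv2.inRange(hsv,(110,120,40),(130,255,255))
    k,l,st,ce=cv2.connectedComponentsWithStats(b); i=1+st[1:,4].argmax(); m[n]=ce[i]; print(n,"blue",ce[i],st[i])
print(tri([ray(cal(n),m[n]) for n in m]))
for nm,a,b in [("black",(170,172),(398,195)),("green",(333,203),(262,268)),("traycorner",(271,209),(302,227))]:
    print(nm,tri([ray(cal("scene"),a),ray(cal("top"),b)]))
E
```

```text
scene blue [405.5030303  244.58787879] [394 235  24  21 165]Traceback (most recent call last):
  File "<stdin>", line 8, in <module>
ValueError: attempt to get argmax of an empty sequence
```

View pics/topc.png

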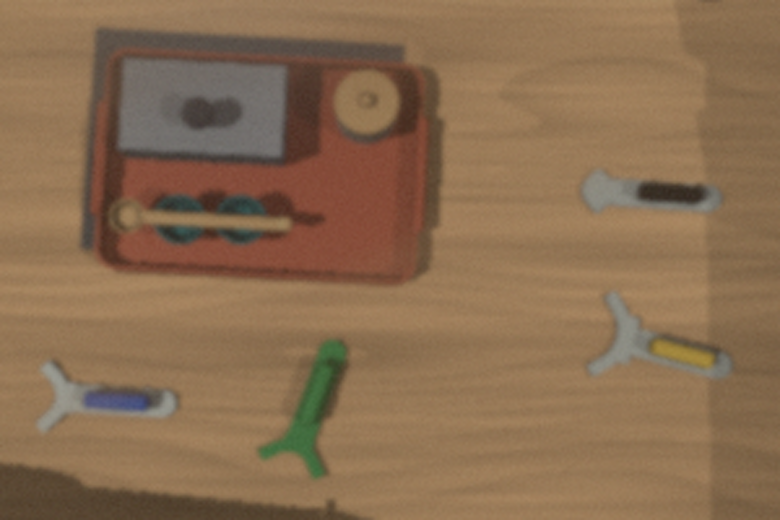

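View pics/scenec.png

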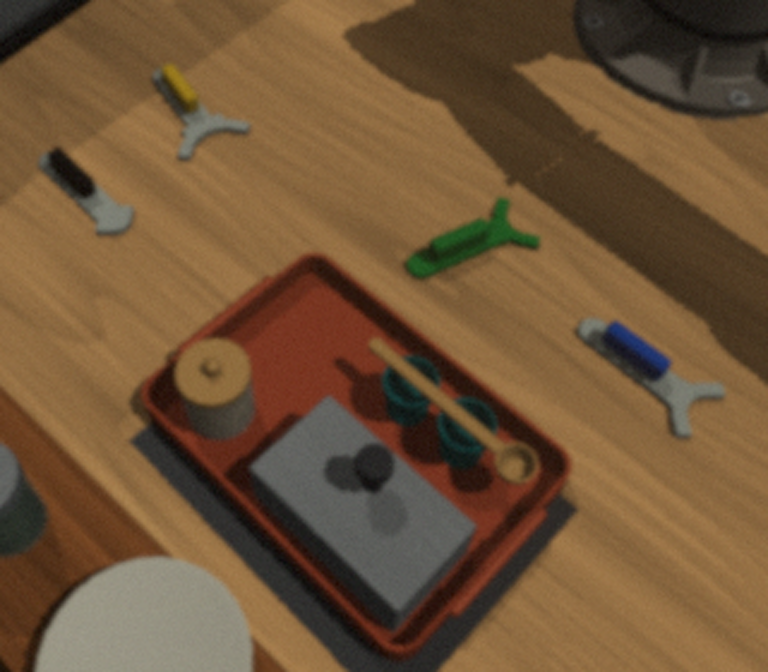

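Close crops confirm the choice: the blue leaf at top (185,274) has the concave notch, the black leaf at (398,195) has the convex nose, and green and yellow are to be left alone. I'll triangulate these points next.

```bash
python3 - <<'E'
from h import *
for nm,a,b in [("blue",(405.5,244.6),(140+117/2.6,120+400/2.6)),("black",(140+72/2.4,100+172/2.4),(140+670/2.6,120+192/2.6)),("green",(140+460/2.4,100+238/2.4),(140+318/2.6,120+388/2.6)),("tray-x-y",(140+318/2.4,100+255/2.4),(140+410/2.6,120+280/2.6)),("tray+x+y",(140+400/2.4,100+655/2.4),(140+110/2.6,120+52/2.6)),("egga rim",(140+410/2.4,100+372/2.4),(140+240/2.6,120+215/2.6)),("scoopend",(140+376/2.4,100+343/2.4),(140+290/2.6,120+224/2.6)),
 ("canister",(140+212/2.4,100+365/2.4),(140+367/2.6,120+100/2.6))]:
    print(nm,tri([ray(cal("scene"),a),ray(cal("top"),b)]))
for nm,uv in dict(bluehead=(68,398),bluetail=(172,405),blackhead=(590,190),blacktail=(716,200)).items():
    print(nm,plane(cal("top"),(140+uv[0]/2.6,120+uv[1]/2.6),0.007))
E
```

```text
blue (array([0.42987585, 0.17320691, 0.02075573]), [np.float64(0.000718524286484055), np.float64(0.0007185242864841167)])
black (array([ 0.63068675, -0.34598475,  0.01788172]), [np.float64(0.0005226166332188617), np.float64(0.0005226166332192455)])
green (array([ 0.44164274, -0.01204466,  0.02263443]), [np.float64(0.002386149587271626), np.float64(0.0023861495872716447)])
tray-x-y (array([ 0.5433255 , -0.09761553,  0.01998531]), [np.float64(0.002136583879458109), np.float64(0.0021365838794580763)])
tray+x+y (array([0.75859984, 0.18525824, 0.02602637]), [np.float64(0.001615376300306534), np.float64(0.0016153763003063963)])
egga rim (array([0.59959226, 0.05778883, 0.06394127]), [np.float64(0.00016165296281852085), np.float64(0.00016165296281846702)])
scoopend (array([0.59225875, 0.01427627, 0.05037943]), [np.float64(0.001634365484208178), np.float64(0.001634365484208106)])
canister (array([ 0.70459731, -0.05664868,  0.07662188]), [np.float64(0.0001718054827733631), np.float64(0.00017180548277346536)])
bluehead [[0.43127186 0.22078497 0.007     ]]
bluetail [[0.42555986 0.12320006 0.007     ]]
blackhead [[ 0.63362085 -0.27202821  0.007     ]]
blacktail [[ 0.62529664 -0.39320684  0.007     ]]
```

>>> move_arm:
  grip: [0,0,0,0,0]
  offset:
    - [-0.8,-0.85,0]
    - [-0.8,-0.85,0]
    - [-0.8,-0.85,0]
    - [-0.8,-0.85,0]
    - [-0.8,-0.85,0]
  roll: [0,0,0,0,0]
  grip_force: 20

```text
time_s: 0.57
position: [0.2574, 0.5183, 0.2054]
eef_rot: [[-0.957, 0.288, 0.0], [0.288, 0.957, -0.002], [-0.001, -0.001, -1.0]]
ft_force: [0.1, 1.3, 0.7]
width: 0.0939
```

>>> move_arm:
  grip: [0,0,0,0,0]
  offset:
    - [-1,-1,0]
    - [-1,-1,0]
    - [-1,-1,0]
    - [-1,-1,0]
    - [-1,-1,0]
  roll: [0.1,0.2,0.3,0.4,0.5]

```text
time_s: 0.98
position: [0.3406, 0.3636, 0.2059]
eef_rot: [[-0.677, 0.736, 0.001], [0.736, 0.677, -0.002], [-0.002, -0.001, -1.0]]
ft_force: [0.5, 0.3, -0.0]
width: 0.0939
```

>>> move_arm:
  grip: [0,0,0,0,0,0]
  offset:
    - [-1,-0.4,0]
    - [-1,-0.4,0]
    - [-1,-0.4,0]
    - [-1,-0.4,0]
    - [-1,-0.4,0]
    - [-1,-0.4,0]
  roll: [0.12,0.24,0.36,0.48,0.6,0.66]

```text
time_s: 1.48
position: [0.387, 0.2426, 0.2065]
eef_rot: [[-0.044, 0.999, 0.001], [0.999, 0.044, -0.002], [-0.002, 0.001, -1.0]]
ft_force: [-0.2, 1.3, -0.3]
width: 0.094
```

```bash
python3 - <<'E'
from h import *
K=cal("wrist"); im=imaging.grab_frame("wrist"); cv2.imwrite("pics/w1.png",im[:,:,::-1]); np.savez("w1.npz",im=im,K=K[0],T=K[1])
print(proj(K,[[.43,.173,.02]]), readout.observe()["position"])
E
```

```text
[[311.03456085 250.45646547]] [0.38675489 0.24308358 0.20645765]
```

View pics/w1.png

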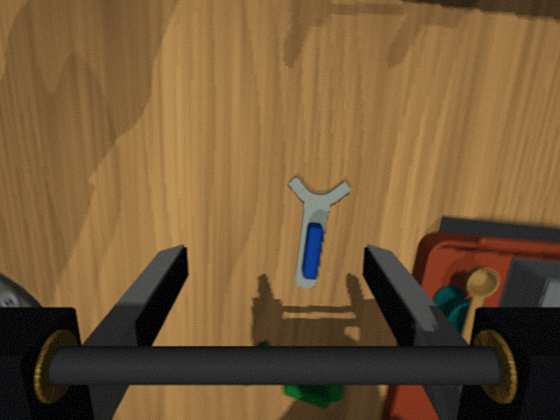

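Wrist view: blue bar runs from about (310,277) to (316,224), with the notch opening up at (320,185) and the tail at (305,283). The leaf is in line with the tool. I'll measure the bar.

```bash
cat >> h.py <<'E'
def mask(im,lo,hi):
    hsv=cv2.cvtColor(im,cv2.COLOR_RGB2HSV); b=cv2.inRange(hsv,lo,hi)
    k,l,st,ce=cv2.connectedComponentsWithStats(b); i=1+st[1:,4].argmax(); return (l==i)
def rect(KT,m,z):
    v,u=np.nonzero(m); P=plane(KT,np.c_[u,v],z)
    r=cv2.minAreaRect((P[:,:2]*1000).astype(np.float32)); c=(P[:,:2]-P[:,:2].mean(0)); w,V=np.linalg.eigh(c.T@c); a=V[:,1]
    return P[:,:2].mean(0),r,np.degrees(np.arctan2(a[1],a[0]))
E
python3 - <<'E'
from h import *
d=np.load("w1.npz"); KT=(d["K"],d["T"]); im=d["im"]
m=mask(im,(105,120,30),(130,255,255)); print(m.sum())
for z in(.02,.03): print(z,rect(KT,m,z))
v,u=np.nonzero(m); b1=(u.mean(),v.mean()); print(b1)
print("tri w1+scene",tri([ray(KT,b1),ray(cal("scene"),(405.5,244.6))]))
# metal mask
hsv=cv2.cvtColor(im,cv2.COLOR_RGB2HSV); crop(im,270,160,370,300,5,"w1c")
E
```

```text
821
0.02 (array([0.43119333, 0.17313768]), ((431.2794189453125, 172.3115692138672), (64.76289367675781, 16.94602394104004), 86.91619873046875), np.float64(87.77810713576604))
0.03 (array([0.42989337, 0.17719915]), ((429.9770812988281, 176.39556884765625), (62.99509048461914, 16.483478546142578), 86.9162368774414), np.float64(87.77810713576602))
(np.float64(312.16077953714984), np.float64(250.18879415347138))
tri w1+scene (array([0.43082263, 0.17420324, 0.02251618]), [np.float64(0.00017955130650329674), np.float64(0.00017955130650330864)])
```

View pics/w1c.png

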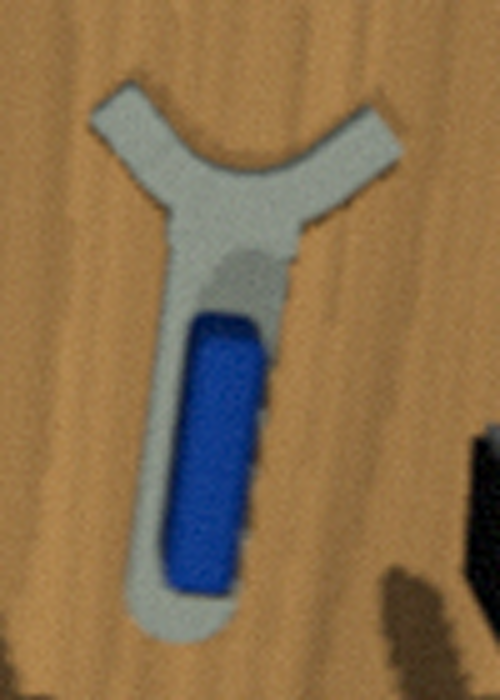

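>>> move_arm:
  grip: [0.3,0.3,0.3,0.3,0.3,0.3,0.3]
  offset:
    - [-0.3,0.2,0.2]
    - [-0.59,0.34,0.6]
    - [-0.59,0.34,1]
    - [-0.59,0.34,1]
    - [-0.59,0.34,1]
    - [-0.59,0.34,1]
    - [-0.59,0.34,1]
  roll: [0.05,0.09,0.09,0.09,0.09,0.09,0.09]

```text
time_s: 2.12
position: [0.4311, 0.1749, 0.088]
eef_rot: [[0.051, 0.999, 0.002], [0.999, -0.051, -0.001], [-0.001, 0.002, -1.0]]
ft_force: [0.3, 0.0, -0.0]
width: 0.066
```

```bash
python3 - <<'E'
from h import *
K=cal("wrist"); im=imaging.grab_frame("wrist"); cv2.imwrite("pics/w2.png",im[:,:,::-1]); np.savez("w2.npz",im=im,K=K[0],T=K[1])
m=mask(im,(105,120,30),(130,255,255)); print(m.sum())
for z in(.02,.03): print(z,rect(K,m,z))
v,u=np.nonzero(m);d=np.load("w1.npz"); print(tri([ray(K,(u.mean(),v.mean())),ray((d["K"],d["T"]),(312.2,250.2))]))
s=readout.observe();print(s["position"],s["eef_rot"][:,0],s["ft_force"],s["width"])
E
```

```text
1833
0.02 (array([0.43163296, 0.17362284]), ((431.7143249511719, 172.55709838867188), (63.61061096191406, 16.01213264465332), 86.63724517822266), np.float64(87.21880939971571))
0.03 (array([0.43177512, 0.17687322]), ((431.8533020019531, 175.8504638671875), (61.0439453125, 15.366074562072754), 86.63701629638672), np.float64(87.21880939971571))
(array([0.43147342, 0.17345267, 0.01942132]), [np.float64(0.0003508760819300599), np.float64(0.0003508760819300846)])
[0.4313544  0.1752498  0.08832939] [ 5.07805233e-02  9.98709787e-01 -3.16277197e-04] [0.43634377 0.46153116 0.09285092] 0.06592437831452883
```

View pics/w2.png

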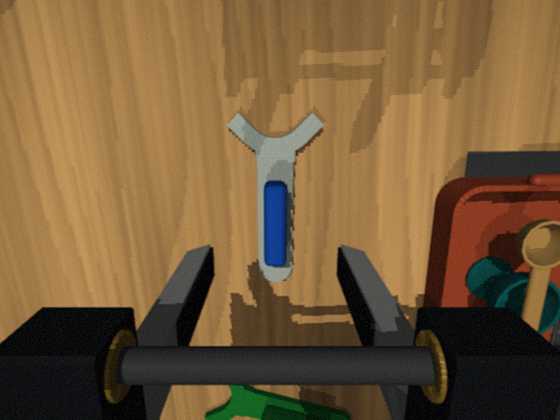

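The wrist view shows the bar at (276,222), centred between the fingers. Two wrist places give a bar mid-height of about 19 mm, against 18.5 expected. I'll descend and close.

>>> move_arm:
  grip: [0.3,0.3,0.3,0.3,0.3,0.3]
  offset:
    - [0,0.004,0.3]
    - [0,0.004,0.55]
    - [0,0.004,0.65]
    - [0,0.004,0.65]
    - [0,0.004,0.65]
    - [0,0.004,0.65]
  roll: [0,0,0,0,0,0]

```text
time_s: 2.67
position: [0.433, 0.1762, 0.0121]
eef_rot: [[0.05, 0.999, 0.005], [0.999, -0.05, 0.001], [0.002, 0.005, -1.0]]
ft_force: [0.0, -0.3, 0.1]
width: 0.0659
```

>>> move_arm:
  grip: [0.3,0.6,1,1,1,1,1,1,1]
  offset:
    - [0,-0.01,0.015]
    - [0,-0.01,0.015]
    - [0,-0.01,0.015]
    - [0,-0.01,0.015]
    - [0,-0.01,0.015]
    - [0,-0.01,0.015]
    - [0,-0.01,0.015]
    - [0,-0.01,0.015]
    - [0,-0.01,0.015]
  roll: [0,0,0,0,0,0,0,0,0]
  grip_force: 25

```text
time_s: 3.42
position: [0.4318, 0.1762, 0.0102]
eef_rot: [[0.05, 0.999, 0.005], [0.999, -0.05, 0.001], [0.001, 0.005, -1.0]]
ft_force: [0.0, -0.0, 1.9]
width: 0.016
```

```bash
python3 - <<'E'
from h import *
s=readout.observe();print(s["time_s"],s["position"],s["eef_rot"],s["ft_force"],s["width"])
E
```

```text
3.4167 [0.43175973 0.17621107 0.01017338] [[ 0.05009747  0.99873378  0.00459034]
 [ 0.99874343 -0.05010308  0.00111517]
 [ 0.00134375  0.00452871 -0.99998884]] [ 0.03709077 -0.02853285  1.86014628] 0.01601977259770547
```

Gripped: the width reads 16.0 mm, which matches the bar. Next I lift and carry to a hover behind the corner.

>>> move_arm:
  grip: [1,1,1,1,1,1,1]
  offset:
    - [0,0,-0.3]
    - [-0.1,0,-0.6]
    - [-0.4,0.1,-0.7]
    - [-0.7,0.1,-0.7]
    - [-0.95,0.1,-0.7]
    - [-0.95,0.1,-0.7]
    - [-0.95,0.1,-0.7]
  roll: [0,0,0,0,0,0,0]

```text
time_s: 4.0
position: [0.4375, 0.0603, 0.0942]
eef_rot: [[0.053, 0.999, 0.005], [0.999, -0.053, 0.001], [0.002, 0.005, -1.0]]
ft_force: [-0.2, 0.5, -0.6]
width: 0.0159
```

>>> move_arm:
  grip: [1,1,1,1,1,1,1]
  offset:
    - [-0.3,0,0]
    - [-0.6,0,0]
    - [-0.95,0.15,0]
    - [-0.95,0.15,0]
    - [-0.95,0.15,0]
    - [-0.95,0.15,0]
    - [-0.95,0.15,0]
  roll: [0.1,0.2,0.3,0.4,0.5,0.6,0.7]

```text
time_s: 4.58
position: [0.4497, -0.0539, 0.0939]
eef_rot: [[0.711, 0.703, 0.004], [0.703, -0.711, 0.001], [0.004, 0.002, -1.0]]
ft_force: [0.3, -0.4, -1.3]
width: 0.016
```

>>> move_arm:
  grip: [1,1,1,1,1,1]
  offset:
    - [-0.2,0.3,0]
    - [-0.4,0.6,0]
    - [-0.55,0.8,0]
    - [-0.55,0.8,0]
    - [-0.55,0.8,0]
    - [-0.55,0.8,0]
  roll: [0,0,0,0,0,0]

```text
time_s: 5.08
position: [0.4702, -0.1677, 0.0934]
eef_rot: [[0.711, 0.704, 0.003], [0.704, -0.711, 0.001], [0.003, 0.001, -1.0]]
ft_force: [0.1, 0.4, -0.9]
width: 0.016
```

```bash
cat >> h.py <<'E'
def snap(name,c="wrist"):
    K=cal(c); im=imaging.grab_frame(c); cv2.imwrite(f"pics/{name}.png",im[:,:,::-1]); np.savez(f"{name}.npz",im=im,K=K[0],T=K[1])
    s=readout.observe(); print(s["time_s"],np.round(s["position"],4),np.round(s["eef_rot"][:,0],4),np.round(s["ft_force"],2),s["width"])
    return K,im
def load(name):
    d=np.load(name+".npz"); return (d["K"],d["T"]),d["im"]
E
python3 - <<'E'
from h import *
snap("w3")
E
```

```text
5.1333 [ 0.4703 -0.1672  0.0935] [0.7099 0.7043 0.0038] [-0.71  0.6  -1.77] 0.015430888406547936
```

View pics/w3.png

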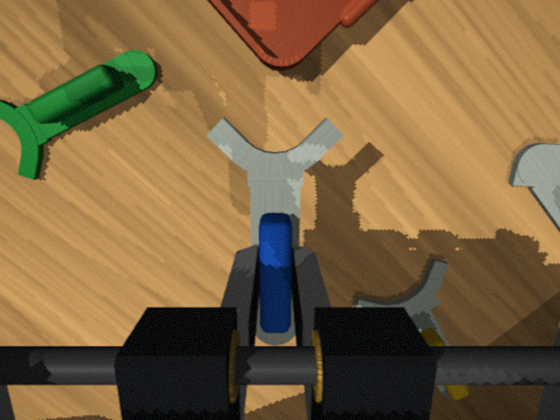

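```bash
python3 - <<'E'
from h import *
KT,im=load("w3"); crop(im,190,0,390,100,4,"w3c")
E
```

```text
(no output)
```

View pics/w3c.png

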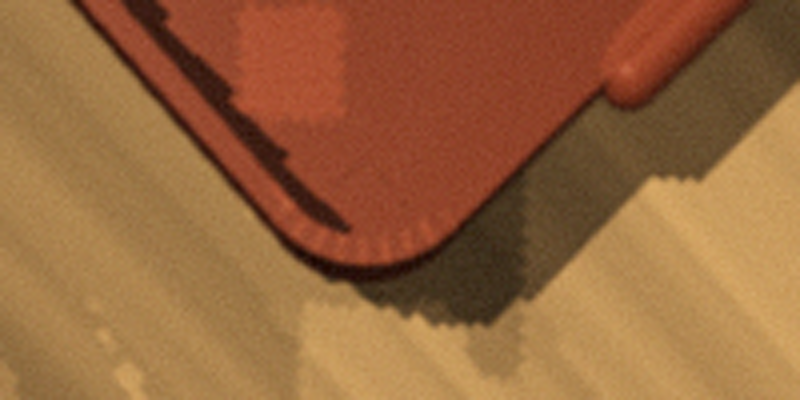

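```bash
cat >> h.py <<'E'
def edges(KT,im,cuv,z=0.03,sgn=1,show=None):
    # red mask outer boundary near corner pixel; fit two lines on plane z (outer rim edge)
    hsv=cv2.cvtColor(cv2.GaussianBlur(im,(3,3),0),cv2.COLOR_RGB2HSV)
    r=cv2.inRange(hsv,(0,140,95),(9,255,255))|cv2.inRange(hsv,(172,140,95),(180,255,255))
    r=cv2.morphologyEx(r,cv2.MORPH_CLOSE,np.ones((15,15),np.uint8))
    return r
E
python3 - <<'E'
from h import *
KT,im=load("w3"); hsv=cv2.cvtColor(im,cv2.COLOR_RGB2HSV)
for v in (30,50,60,66,70,74): print(v,[tuple(hsv[v,u]) for u in range(276,292,5)])
for u in range(214,236,2): print(u,hsv[20,u],end=' ')
E
```

```text
30 [(np.uint8(8), np.uint8(179), np.uint8(145)), (np.uint8(8), np.uint8(177), np.uint8(150)), (np.uint8(7), np.uint8(177), np.uint8(144)), (np.uint8(6), np.uint8(171), np.uint8(148))]
50 [(np.uint8(8), np.uint8(180), np.uint8(146)), (np.uint8(8), np.uint8(189), np.uint8(146)), (np.uint8(7), np.uint8(170), np.uint8(150)), (np.uint8(8), np.uint8(195), np.uint8(136))]
60 [(np.uint8(8), np.uint8(186), np.uint8(162)), (np.uint8(7), np.uint8(173), np.uint8(158)), (np.uint8(7), np.uint8(176), np.uint8(165)), (np.uint8(8), np.uint8(180), np.uint8(167))]
66 [(np.uint8(6), np.uint8(169), np.uint8(62)), (np.uint8(7), np.uint8(183), np.uint8(92)), (np.uint8(7), np.uint8(194), np.uint8(75)), (np.uint8(4), np.uint8(191), np.uint8(40))]
70 [(np.uint8(15), np.uint8(158), np.uint8(103)), (np.uint8(12), np.uint8(172), np.uint8(49)), (np.uint8(15), np.uint8(163), np.uint8(58)), (np.uint8(17), np.uint8(154), np.uint8(63))]
74 [(np.uint8(18), np.uint8(140), np.uint8(162)), (np.uint8(15), np.uint8(141), np.uint8(103)), (np.uint8(18), np.uint8(147), np.uint8(71)), (np.uint8(15), np.uint8(145), np.uint8(72))]
214 [ 18 141 170] 216 [ 16 134 171] 218 [ 17 139 169] 220 [ 18 141 170] 222 [ 18 138 165] 224 [ 16 145 135] 226 [  7 177  62] 228 [  8 183 120] 230 [  6 172 157] 232 [  8 173 153] 234 [  8 174 155]
```

>>> move_arm:
  grip: [1,1,1,1,1,1]
  offset:
    - [0,0,-0.3]
    - [0,0,-0.6]
    - [0,0,-0.8]
    - [0,0,-0.8]
    - [0,0,-0.8]
    - [0,0,-0.8]
  roll: [0,0,0,0,0,0]

```text
time_s: 5.63
position: [0.4698, -0.1658, 0.1888]
eef_rot: [[0.708, 0.706, 0.003], [0.706, -0.708, 0.002], [0.004, 0.0, -1.0]]
ft_force: [-0.8, 0.5, -1.9]
width: 0.0157
```

```bash
python3 - <<'E'
from h import *
snap("w4"); snap("t4","top")
E
```

```text
5.6833 [ 0.4695 -0.1661  0.1885] [0.7087 0.7055 0.0031] [ 0.71  0.48 -1.45] 0.015587816710705417
5.7333 [ 0.4694 -0.1665  0.1884] [0.7092 0.705  0.0026] [ 0.32 -1.04 -1.26] 0.015803820122545623
```

View pics/w4.png

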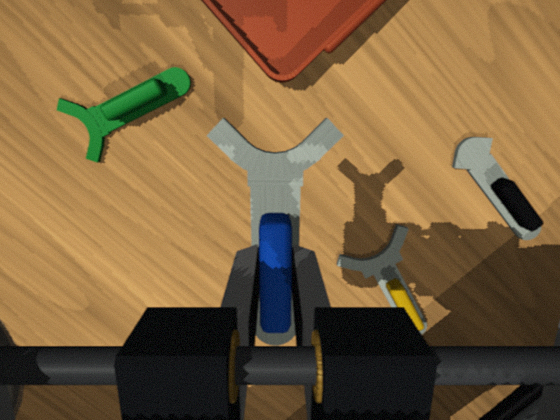

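```bash
cat > fit.py <<'E'
from h import *
def contour(im):
    big=cv2.resize(im,None,fx=4,fy=4,interpolation=cv2.INTER_CUBIC); big=cv2.GaussianBlur(big,(7,7),0)
    hsv=cv2.cvtColor(big,cv2.COLOR_RGB2HSV)
    r=cv2.inRange(hsv,(0,130,108),(11,255,255)); r=cv2.morphologyEx(r,cv2.MORPH_CLOSE,np.ones((5,5),np.uint8))
    r[460:]=0
    cs,_=cv2.findContours(r,cv2.RETR_EXTERNAL,cv2.CHAIN_APPROX_NONE); c=max(cs,key=cv2.contourArea)[:,0,:]
    return (c+0.5)/4-0.5
def run(name,ul,ur,z=.03):
    KT,im=load(name); c=contour(im); mid=c[c[:,1].argmax()]
    L=c[(c[:,0]>ul[0])&(c[:,0]<ul[1])&(c[:,1]>3)]; R=c[(c[:,0]>ur[0])&(c[:,0]<ur[1])&(c[:,1]>3)]
    # outer boundary only: lowest v for each u
    f=lambda A: np.array([A[A[:,0]==u][A[A[:,0]==u][:,1].argmax()] for u in np.unique(A[:,0])])
    out=[]
    for A in (f(L),f(R)):
        P=plane(KT,A,z)[:,:2]; vx,vy,x,y=cv2.fitLine(P.astype(np.float32)*1000,cv2.DIST_HUBER,0,.01,.01).ravel()
        res=np.abs((P*1000-[x,y])@[-vy,vx]).std(); out.append((np.array([x,y]),np.array([vx,vy]))); print(name,len(P),"ang",np.degrees(np.arctan2(vy,vx)),"res",res, P[0],P[-1])
    return out,mid
if __name__=="__main__":
    a=run("w3",(214,255),(308,338)); b=run("w4",(208,255),(302,318))
    for (L,R),mid in (a,b):
        # tray yaw from L (wall -x runs along y)
        d=L[1]*np.sign(L[1][1]); n=np.array([d[1],-d[0]]) # n ~ +x
        yaw=np.degrees(np.arctan2(n[1],n[0])); e=d
        s=n@L[0]+20; t=e@R[0]+20; C=s*n+t*e
        print("yaw",yaw,"C",C, "apex",mid)
    print(tri([ray(load("w3")[0],a[1]),ray(load("w4")[0],b[1])]))
    for z in(.02,.04):
      for nm,ul,ur in(("w3",(214,255),(308,338)),("w4",(208,255),(302,318))):
        (L,R),mid=run(nm,ul,ur,z); d=L[1]*np.sign(L[1][1]); n=np.array([d[1],-d[0]]); print(z,(n@L[0]+20)*n+(d@R[0]+20)*d)
E
python3 fit.py
```

```text
w3 164 ang 87.50566 res 0.028387027550408287 [ 0.54367941 -0.0440099 ] [ 0.54217922 -0.07955168]
w3 120 ang -2.0777736 res 0.028799398959282053 [ 0.56533085 -0.10330384] [ 0.58959002 -0.10427716]
w4 188 ang 87.09856 res 0.14324078055146872 [ 0.54516442 -0.01205109] [ 0.54183851 -0.06996649]
w4 64 ang -2.206778 res 0.029020029282264905 [ 0.56643193 -0.10386194] [ 0.58456502 -0.10474791]
yaw -2.4943345 C [562.02783 -83.0245 ] apex [279.625  65.625]
yaw -2.901441 C [561.59814 -83.65794] apex [280.625  79.875]
(array([ 0.54601162, -0.09730588,  0.0426179 ]), [np.float64(3.952692059679568e-05), np.float64(3.9526920596781844e-05)])
w3 164 ang 87.50537 res 0.02955058861863395 [ 0.54439287 -0.0412043 ] [ 0.54283111 -0.0782046 ]
w3 120 ang -2.0771737 res 0.029992259285792223 [ 0.56693281 -0.10293147] [ 0.59218751 -0.10394473]
0.02 [562.6385  -82.60409]
w4 188 ang 87.098495 res 0.14744444855323116 [ 0.5457369  -0.00914927] [ 0.54231292 -0.06877241]
w4 64 ang -2.2068226 res 0.029876948850688523 [ 0.56763152 -0.10366732] [ 0.5862993  -0.10457942]
0.02 [562.0363 -83.4267]
w3 164 ang 87.505165 res 0.027218864085839206 [ 0.54296595 -0.0468155 ] [ 0.54152732 -0.08089876]
w3 120 ang -2.078847 res 0.02760096343332211 [ 0.56372889 -0.10367621] [ 0.58699254 -0.10460958]
0.04 [561.417   -83.44471]
w4 188 ang 87.098404 res 0.1389815281488296 [ 0.54459194 -0.01495291] [ 0.54136409 -0.07116057]
w4 64 ang -2.2068255 res 0.028166196697588054 [ 0.56523233 -0.10405655] [ 0.58283074 -0.1049164 ]
0.04 [561.1598  -83.88913]
```

```bash
python3 - <<'E'
from fit import *
for ul in((208,235),(208,245),(215,250)): run("w4",ul,(302,318))
for ul,ur in(((214,240),(308,325)),((225,250),(315,338))): run("w3",ul,ur)
KT,im=load("t4")
big=cv2.GaussianBlur(cv2.resize(im,None,fx=4,fy=4,interpolation=cv2.INTER_CUBIC),(7,7),0); hsv=cv2.cvtColor(big,cv2.COLOR_RGB2HSV)
r=cv2.inRange(hsv,(0,120,60),(11,255,255)); r=cv2.morphologyEx(r,cv2.MORPH_CLOSE,np.ones((9,9),np.uint8))
cs,_=cv2.findContours(r,cv2.RETR_EXTERNAL,cv2.CHAIN_APPROX_NONE); c=(max(cs,key=cv2.contourArea)[:,0,:]+.5)/4-.5
print(c.min(0),c.max(0))
f=lambda A: np.array([A[A[:,0]==u][A[A[:,0]==u][:,1].argmax()] for u in np.unique(A[:,0])])
for lo,hi in((195,285),(195,240),(240,285)):
    A=f(c[(c[:,0]>lo)&(c[:,0]<hi)&(c[:,1]>200)]); P=plane(KT,A,.03)[:,:2]*1000; l=cv2.fitLine(P.astype(np.float32),cv2.DIST_HUBER,0,.01,.01).ravel(); print("top ang",np.degrees(np.arctan2(l[1],l[0])),l, np.abs((P-l[2:])@[-l[1],l[0]]).std())
crop(im,165,120,320,240,5,"t4c")
E
```

```text
w4 108 ang 87.42107 res 0.035182084984285454 [ 0.54516442 -0.01205109] [ 0.54364389 -0.04432584]
w4 64 ang -2.206778 res 0.029020029282264905 [ 0.56643193 -0.10386194] [ 0.58456502 -0.10474791]
w4 148 ang 87.492134 res 0.03618255801171952 [ 0.54516442 -0.01205109] [ 0.5431102  -0.05669454]
w4 64 ang -2.206778 res 0.029020029282264905 [ 0.56643193 -0.10386194] [ 0.58456502 -0.10474791]
w4 140 ang 87.39468 res 0.1763529874151031 [ 0.54469491 -0.02043829] [ 0.54225917 -0.06351096]
w4 64 ang -2.206778 res 0.029020029282264905 [ 0.56643193 -0.10386194] [ 0.58456502 -0.10474791]
w3 104 ang 87.47132 res 0.02737645302024985 [ 0.54367941 -0.0440099 ] [ 0.54275954 -0.06618917]
w3 68 ang -1.8022646 res 0.034256269305915826 [ 0.56533085 -0.10330384] [ 0.57921565 -0.10374066]
w3 100 ang 87.576256 res 0.027186848520237873 [ 0.54323097 -0.05343175] [ 0.54247755 -0.0749636 ]
w3 92 ang -2.2884343 res 0.029659376139710723 [ 0.57117184 -0.1034876 ] [ 0.58959002 -0.10427716]
[174.875 143.125] [305.125 229.125]
top ang 87.66354 [4.0767413e-02 9.9916863e-01 5.4605078e+02 4.2494713e+01] 0.24889828371391545
top ang 87.48295 [4.3916598e-02 9.9903518e-01 5.4824133e+02 9.5500175e+01] 0.15285336637038346
top ang 88.06971 [ 3.3683442e-02  9.9943256e-01  5.4348657e+02 -1.9420374e+01] 0.2506989730104386
```

View pics/t4c.png

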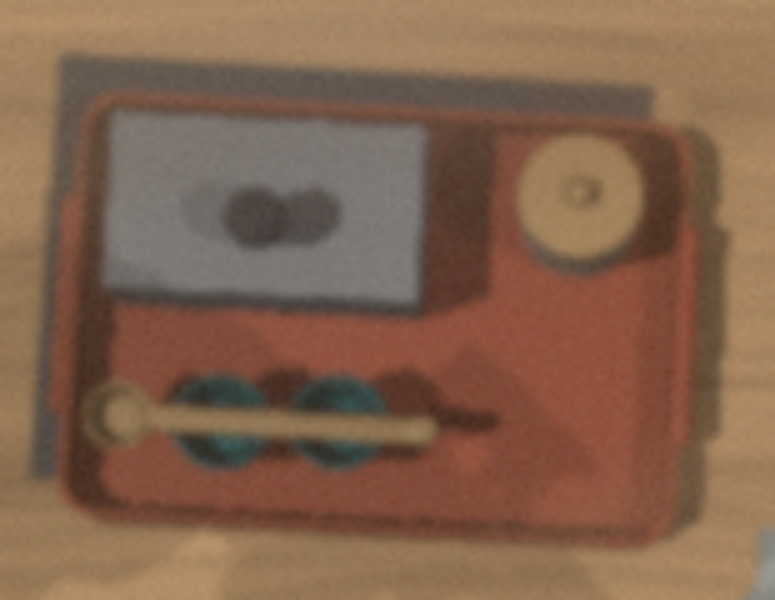

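```bash
python3 - <<'E'
from fit import *
for nm in("w3","w4"):
    KT,im=load(nm); c=imaging.get_calibration("wrist"); Tt=np.array(c["T_tool_cam"]); KK=(KT[0],Tt)
    crop(im,195,100,360,260,4.6,nm+"l")
    g=cv2.cvtColor(im,cv2.COLOR_RGB2HSV)
    S=cv2.GaussianBlur(im,(3,3),0).astype(float); rb=S[:,:,0]-S[:,:,2]  # wood: large, metal ~0
    m=((rb<25)&(S[:,:,0]>60)).astype(np.uint8)
    pts=[]
    for u in range(230,322):
        col=m[100:200,u]; 
        if col.any(): pts.append((u,100+col.argmax()))
    P=plane(KK,pts,-0.0032)  # tool frame plane z=-3.2mm (toward body)
    P=np.array(P)*1000
    i=P[:,0].argmin(); print(nm,"root",pts[i],P[i])
    # flanks: fit lines at 45
    for s in(-1,1):
        F=P[(s*P[:,1]>16.5)&(s*P[:,1]<24.5)]; l=cv2.fitLine(F[:,:2].astype(np.float32),cv2.DIST_HUBER,0,.01,.01).ravel(); print(s,len(F),np.degrees(np.arctan2(l[1],l[0])),l)
E
```

```text
w3 root (271, np.int64(153)) [57.94169183 -1.49737695 -3.2       ]
-1 10 -47.23761 [  0.6789595   -0.73417574  69.47077    -18.884863  ]
1 13 44.756767 [ 0.71010214  0.70409864 69.3526     19.529385  ]
w4 root (271, np.int64(153)) [57.94169183 -1.49737695 -3.2       ]
-1 10 -44.82314 [  0.7092861  -0.7049207  69.56364   -18.881851 ]
1 13 44.756767 [ 0.71010214  0.70409864 69.3526     19.529385  ]
```

View pics/w4l.png

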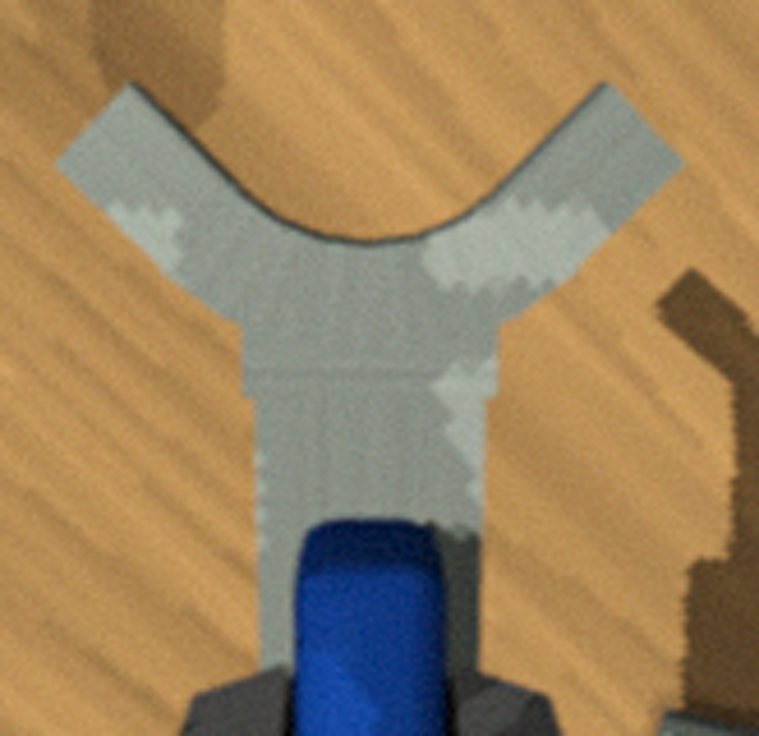

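>>> move_arm:
  grip: [1,1,1,1,1,1]
  offset:
    - [0,0,0.3]
    - [0.1,0,0.6]
    - [0.2,0.02,0.9]
    - [0.28,0.02,1]
    - [0.28,0.02,1]
    - [0.28,0.02,1]
  roll: [0.02,0.038,0.038,0.038,0.038,0.038]

```text
time_s: 6.23
position: [0.4941, -0.1446, 0.0676]
eef_rot: [[0.737, 0.676, -0.001], [0.676, -0.737, 0.001], [-0.0, -0.002, -1.0]]
ft_force: [-0.5, -0.7, -1.4]
width: 0.0157
```

```bash
python3 - <<'E'
from h import *
snap("w5")
E
```

```text
6.2833 [ 0.4946 -0.145   0.0686] [0.7371 0.6758 0.0014] [-0.4  -0.43 -1.67] 0.016048143226872646
```

View pics/w5.png

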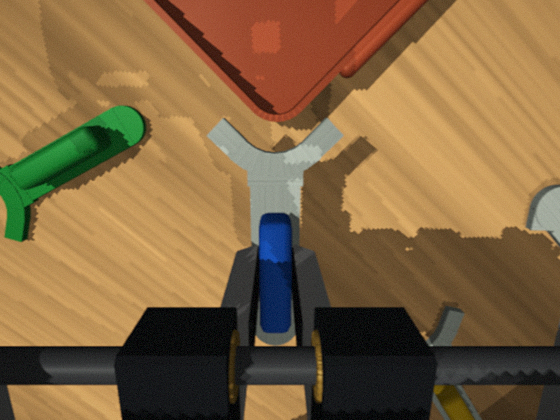

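```bash
cat > rel.py <<'E'
import fit; from fit import *
import sys
def rel(nm,ul,ur,z=.03,yaw=None):
    out,mid=run(nm,ul,ur,z); L,R=out; KT,im=load(nm)
    d1=L[1]*np.sign(L[1][1]); d2=R[1]*np.sign(R[1][0])
    yw=np.degrees((np.arctan2(d1[1],d1[0])-np.pi/2+np.arctan2(d2[1],d2[0]))/2) if yaw is None else yaw
    a=np.radians(yw); n=np.array([np.cos(a),np.sin(a)]); e=np.array([-n[1],n[0]])
    C=(n@L[0]+20)*n+(e@R[0]+20)*e
    c=imaging.get_calibration("wrist"); T=KT[1]@np.linalg.inv(np.array(c["T_tool_cam"]))
    Ct=(T[:3,:3].T@(np.array([*C/1000,z])-T[:3,3]))*1000
    print(nm,"yaw",yw,"C",C,"in tool",Ct,"toolyaw",np.degrees(np.arctan2(T[1,0],T[0,0])))
    return C
E
python3 - <<'E'
from rel import *
rel("w5",(155,235),(312,340)); rel("w5",(155,235),(312,340),yaw=-2.4); rel("w5",(155,200),(305,330))
rel("w3",(214,250),(308,338),yaw=-2.4); rel("w4",(208,245),(302,318),yaw=-2.4)
E
```

```text
w5 320 ang 87.543175 res 0.03135218592611376 [ 0.54547636 -0.00990391] [ 0.54298952 -0.06909737]
w5 112 ang -2.4492223 res 0.03544011101878749 [ 0.57036137 -0.10413824] [ 0.59178355 -0.10512028]
w5 yaw -2.453024 C [562.3225  -83.73806] in tool [91.45399286  1.32189897 37.60512297] toolyaw 42.55276529796489
w5 320 ang 87.543175 res 0.03135218592611376 [ 0.54547636 -0.00990391] [ 0.54298952 -0.06909737]
w5 112 ang -2.4492223 res 0.03544011101878749 [ 0.57036137 -0.10413824] [ 0.59178355 -0.10512028]
w5 yaw -2.4 C [562.36246212 -83.75802824] in tool [91.46992839  1.36363642 37.60505558] toolyaw 42.55276529796489
w5 180 ang 87.46629 res 0.03557380284056097 [ 0.54547636 -0.00990391] [ 0.54415236 -0.04226506]
w5 100 ang -2.2058563 res 0.03655057877259986 [ 0.56464494 -0.10405274] [ 0.58419656 -0.10473674]
w5 yaw -2.3697815 C [562.40045  -83.768456] in tool [91.49086712  1.39701584 37.60499948] toolyaw 42.55276529796489
w3 144 ang 87.51741 res 0.028540700443521447 [ 0.54367941 -0.0440099 ] [ 0.54247755 -0.0749636 ]
w3 120 ang -2.0777736 res 0.028799398959282053 [ 0.56533085 -0.10330384] [ 0.58959002 -0.10427716]
w3 yaw -2.4 C [562.06749532 -83.05176736] in tool [124.63423708   4.37574344  63.85638165] toolyaw 44.71171350183682
w4 148 ang 87.492134 res 0.03618255801171952 [ 0.54516442 -0.01205109] [ 0.5431102  -0.05669454]
w4 64 ang -2.206778 res 0.029020029282264905 [ 0.56643193 -0.10386194] [ 0.58456502 -0.10474791]
w4 yaw -2.4 C [562.07459427 -83.79086233] in tool [122.6136989    6.96659352 159.32552599] toolyaw 44.90604328544112
```

The tray yaw measures −2.4° and the leaf is aligned at 42.55°. Seating needs +13.2 mm ahead and +1.0 mm sideways, so I descend first.

>>> move_arm:
  grip: [1,1,1,1,1]
  offset:
    - [0,0.008,0.25]
    - [0,0.008,0.42]
    - [0,0.008,0.46]
    - [0,0.008,0.46]
    - [0,0.008,0.46]
  roll: [0,0,0,0,0]

```text
time_s: 6.7
position: [0.4957, -0.1463, 0.0148]
eef_rot: [[0.738, 0.675, 0.002], [0.675, -0.738, 0.001], [0.002, 0.001, -1.0]]
ft_force: [0.1, -0.3, -0.6]
width: 0.0158
```

```bash
python3 - <<'E'
from h import *
snap("w6"); 
for i in range(2): snap("tmp")
E
```

```text
6.75 [ 0.496  -0.1461  0.015 ] [0.7374 0.6755 0.0027] [ 0.83 -0.07 -0.41] 0.015626334101603075
6.8 [ 0.4961 -0.146   0.015 ] [0.7372 0.6757 0.0029] [-0.39 -0.12 -1.69] 0.016016216330123255
6.85 [ 0.4961 -0.1458  0.0148] [0.7371 0.6758 0.0029] [ 0.06 -0.19 -1.57] 0.016071363451488123
```

View pics/w6.png

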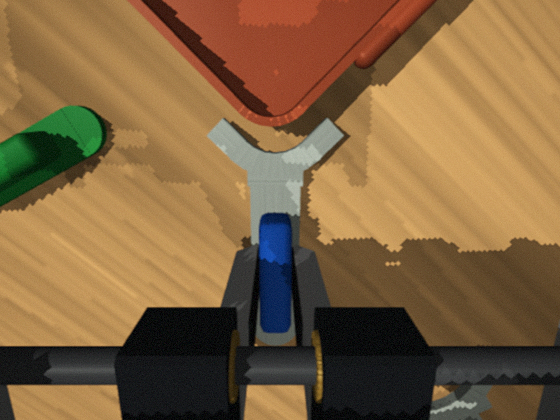

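```bash
python3 - <<'E'
from rel import *
rel("w6",(140,225),(310,350)); rel("w6",(140,225),(310,350),yaw=-2.43)
E
```

```text
w6 237 ang 87.25156 res 0.2508810049502155 [ 0.55449738 -0.03257003] [ 0.55237066 -0.06594161]
w6 160 ang -2.7954583 res 0.033568218255706425 [ 0.56565303 -0.10358507] [ 0.58878153 -0.10476053]
w6 yaw -2.7719495 C [572.07196 -83.90689] in tool [ 98.49909965   5.62017884 -14.95845978] toolyaw 42.479459680306235
w6 237 ang 87.25156 res 0.2508810049502155 [ 0.55449738 -0.03257003] [ 0.55237066 -0.06594161]
w6 160 ang -2.7954583 res 0.033568218255706425 [ 0.56565303 -0.10358507] [ 0.58878153 -0.10476053]
w6 yaw -2.43 C [572.2584447  -83.94831855] in tool [ 98.60865      5.77666531 -14.95812526] toolyaw 42.479459680306235
```

```bash
python3 - <<'E'
from h import *
KT,im=load("w6"); crop(im,120,0,380,140,3,"w6c")
hsv=cv2.cvtColor(im,cv2.COLOR_RGB2HSV)
for v in(20,60,90): print(v,[tuple(map(int,hsv[v,u])) for u in range(130+int(v*.95)-0,130+int(v*.95)+34,2)], 130+int(v*.95))
E
```

```text
20 [(8, 161, 170), (8, 164, 166), (8, 172, 168), (8, 173, 164), (7, 167, 169), (8, 173, 164), (7, 173, 93), (8, 168, 41), (8, 190, 59), (4, 202, 58), (8, 175, 64), (8, 187, 64), (7, 185, 62), (8, 186, 63), (10, 200, 56), (7, 173, 81), (8, 169, 154)] 149
60 [(10, 165, 170), (7, 170, 169), (7, 177, 163), (8, 174, 167), (7, 169, 163), (8, 167, 171), (8, 183, 141), (7, 194, 59), (8, 213, 48), (6, 180, 61), (8, 175, 67), (4, 162, 60), (6, 190, 59), (8, 199, 59), (6, 194, 63), (8, 189, 66), (6, 173, 62)] 187
90 [(15, 141, 176), (10, 169, 167), (8, 180, 160), (7, 173, 162), (8, 171, 161), (6, 173, 164), (9, 181, 163), (8, 188, 130), (8, 185, 58), (5, 164, 56), (9, 183, 67), (7, 183, 64), (8, 170, 66), (8, 231, 63), (7, 165, 68), (8, 178, 63), (8, 182, 80)] 215
```

View pics/w6c.png

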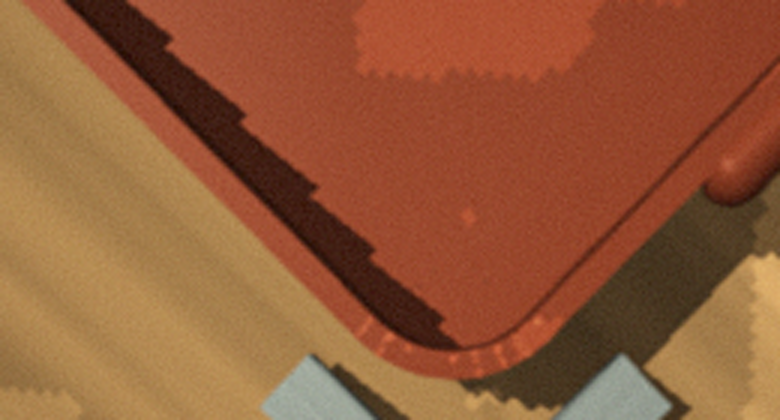

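```bash
sed -i 's/(0,130,108),(11,255,255)/(0,130,VMIN),(11,255,255)/; s/^def contour/VMIN=108\ndef contour/' fit.py; python3 - <<'E'
from rel import *
fit.VMIN=45
rel("w6",(140,225),(310,350)); rel("w6",(140,190),(310,350)); rel("w6",(140,225),(310,350),yaw=-2.43)
E
```

```text
w6 340 ang 87.45478 res 0.029447442214934543 [ 0.54443946 -0.02704625] [ 0.54235434 -0.07445885]
w6 160 ang -2.4527118 res 0.03727123977935641 [ 0.56542603 -0.10380437] [ 0.588712  -0.1048318]
w6 yaw -2.4989636 C [562.042   -83.64416] in tool [ 91.27924548  -1.34707769 -14.97845073] toolyaw 42.479459680306235
w6 200 ang 87.58704 res 0.026745806894531966 [ 0.54443946 -0.02704625] [ 0.54330444 -0.05414541]
w6 160 ang -2.4527118 res 0.03727123977935641 [ 0.56542603 -0.10380437] [ 0.588712  -0.1048318]
w6 yaw -2.4328337 C [562.09235 -83.66867] in tool [ 91.29983742  -1.29498593 -14.97837392] toolyaw 42.479459680306235
w6 340 ang 87.45478 res 0.029447442214934543 [ 0.54443946 -0.02704625] [ 0.54235434 -0.07445885]
w6 160 ang -2.4527118 res 0.03727123977935641 [ 0.56542603 -0.10380437] [ 0.588712  -0.1048318]
w6 yaw -2.43 C [562.08021164 -83.66911066] in tool [ 91.29057842  -1.30286876 -14.97839891] toolyaw 42.479459680306235
```

>>> move_arm:
  grip: [1,1,1,1,1,1,1]
  offset:
    - [0,-0.012,0.015]
    - [0.02,-0.012,0.03]
    - [0.05,-0.012,0.03]
    - [0.08,-0.012,0.03]
    - [0.08,-0.012,0.03]
    - [0.08,-0.012,0.03]
    - [0.08,-0.012,0.03]
  roll: [0,0,0,0,0,0,0]

```text
time_s: 7.43
position: [0.5021, -0.1383, 0.0112]
eef_rot: [[0.737, 0.676, 0.003], [0.676, -0.737, 0.001], [0.003, 0.001, -1.0]]
ft_force: [0.0, -0.6, -0.7]
width: 0.0158
```

```bash
python3 - <<'E'
from rel import *
snap("w7")
for i in range(3): snap("tmp")
fit.VMIN=45
rel("w7",(140,225),(310,350),yaw=-2.43);rel("w7",(140,225),(310,350))
s=readout.observe();print(s["eef_rot"][:,2])
KT,im=load("w7");crop(im,180,80,380,240,4,"w7c")
E
```

```text
7.4833 [ 0.5021 -0.1384  0.0112] [0.7371 0.6758 0.0027] [-0.62  0.19 -0.43] 0.015898583299775455
7.5333 [ 0.5021 -0.1384  0.0112] [0.7371 0.6757 0.0027] [ 0.64 -0.32 -1.03] 0.01609143852552466
7.5833 [ 0.5021 -0.1384  0.0112] [0.7372 0.6757 0.0028] [-0.2  -0.23 -1.23] 0.015667802641174136
7.6333 [ 0.5021 -0.1384  0.0113] [0.7372 0.6757 0.0029] [-0.23  0.68 -0.87] 0.015899104171669162
w7 340 ang 87.529274 res 0.21592623313943082 [ 0.54450721 -0.02534185] [ 0.54406189 -0.07106618]
w7 160 ang -18.305632 res 0.5590512564220247 [ 0.56891968 -0.0981369 ] [ 0.58633617 -0.10479256]
w7 yaw -2.43 C [562.05920475 -82.48052353] in tool [ 81.93985376  -0.60403036 -18.58281597] toolyaw 42.52360836572595
w7 340 ang 87.529274 res 0.21592623313943082 [ 0.54450721 -0.02534185] [ 0.54406189 -0.07106618]
w7 160 ang -18.305632 res 0.5590512564220247 [ 0.56891968 -0.0981369 ] [ 0.58633617 -0.10479256]
w7 yaw -10.388179 C [557.83777 -79.34325] in tool [ 80.94914298  -5.76942893 -18.59059821] toolyaw 42.52360836572595
[ 0.00281238  0.00115373 -0.99999538]
```

View pics/w7c.png

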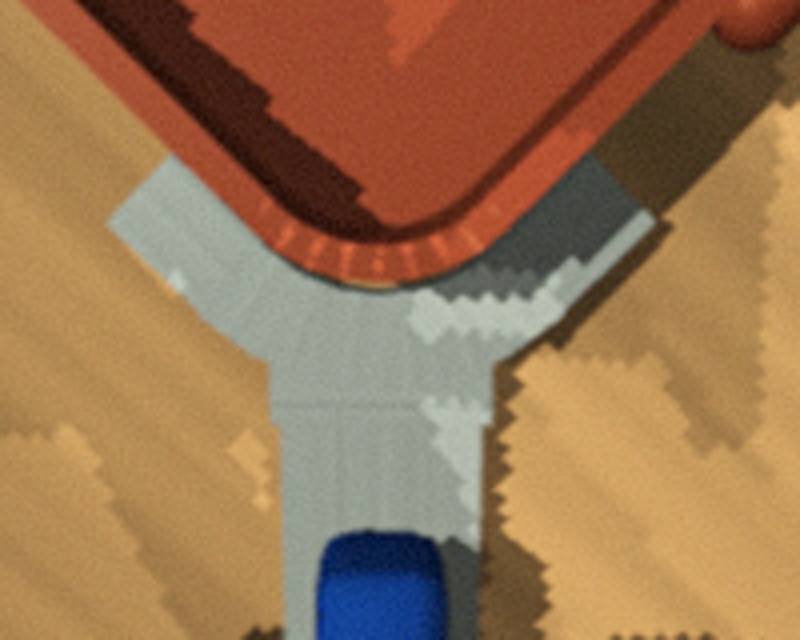

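>>> move_arm:
  grip: [1,1,1,1]
  offset:
    - [0.01,0,0.003]
    - [0.018,0,0.003]
    - [0.018,0,0.003]
    - [0.018,0,0.003]
  roll: [0,0,0,0]

```text
time_s: 7.97
position: [0.5037, -0.1369, 0.0109]
eef_rot: [[0.737, 0.676, 0.003], [0.676, -0.737, 0.001], [0.003, 0.001, -1.0]]
ft_force: [-0.1, -1.0, -1.9]
width: 0.016
```

```bash
cat > fr.py <<'E'
from h import *
import sys
n=int(sys.argv[1]); F=[];P=[];M=[]
for i in range(n):
    imaging.grab_frame("top") if i<n else 0
    s=readout.observe(); R=np.array(s["eef_rot"]); F.append(R.T@s["ft_force"]); P.append(s["position"]); M.append(R.T@s["ft_torque"])
F=np.array(F); R=np.array(s["eef_rot"]); P=np.array(P)
print("t",s["time_s"],"pos",np.round(P.mean(0),5),"yaw",np.round(np.degrees(np.arctan2(R[1,0],R[0,0])),2),"Ftool",np.round(F.mean(0),2),"se",np.round(F.std(0)/np.sqrt(n),2),"M",np.round(np.mean(M,0),3),"w",round(s["width"],4))
C=np.array([.5621,-.0837]); print("C in tool",np.round(1000*(R[:2,:2].T@(C-P.mean(0)[:2])),2),"zrow",np.round(R[2],4))
E
python3 fr.py 6
```

```text
t 8.2667 pos [ 0.50368 -0.13694  0.0109 ] yaw 42.51 Ftool [-0.12 -0.08  1.32] se [0.14 0.17 0.3 ] M [ 0.046 -0.149 -0.002] w 0.0159
C in tool [79.04  0.23] zrow [ 0.0028  0.0011 -1.    ]
```

>>> move_arm:
  grip: [1,1,1]
  offset:
    - [0.005,0,0]
    - [0.005,0,0]
    - [0.005,0,0]
  roll: [0,0,0]

```text
time_s: 8.52
position: [0.5041, -0.1365, 0.0109]
eef_rot: [[0.737, 0.676, 0.003], [0.676, -0.737, 0.001], [0.003, 0.001, -1.0]]
ft_force: [0.2, -0.3, -1.5]
width: 0.0155
```

```bash
python3 fr.py 4
```

```text
t 8.7167 pos [ 0.5041  -0.13654  0.0109 ] yaw 42.5 Ftool [-0.25  0.15  0.81] se [0.2  0.13 0.2 ] M [ 0.041 -0.142  0.004] w 0.0158
C in tool [78.46  0.23] zrow [ 0.0028  0.001  -1.    ]
```

>>> move_arm:
  grip: [1,1,1]
  offset:
    - [0.004,0,0]
    - [0.004,0,0]
    - [0.004,0,0]
  roll: [0,0,0]

```text
time_s: 8.97
position: [0.5045, -0.1362, 0.0109]
eef_rot: [[0.737, 0.676, 0.003], [0.676, -0.737, 0.001], [0.003, 0.001, -1.0]]
ft_force: [0.6, 0.6, -1.1]
width: 0.0157
```

```bash
python3 fr.py 4
```

```text
t 9.1667 pos [ 0.50444 -0.13623  0.0109 ] yaw 42.51 Ftool [0.22 0.29 1.3 ] se [0.3  0.14 0.13] M [ 0.01  -0.133  0.013] w 0.0158
C in tool [78.    0.23] zrow [ 0.0028  0.001  -1.    ]
```

>>> move_arm:
  grip: [1,1,1]
  offset:
    - [0.004,0,0]
    - [0.004,0,0]
    - [0.004,0,0]
  roll: [0,0,0]

```text
time_s: 9.42
position: [0.5048, -0.1359, 0.0109]
eef_rot: [[0.737, 0.676, 0.003], [0.676, -0.737, 0.001], [0.003, 0.001, -1.0]]
ft_force: [0.6, 0.4, -0.5]
width: 0.016
```

```bash
python3 fr.py 4
```

```text
t 9.6167 pos [ 0.5048  -0.1359   0.01089] yaw 42.51 Ftool [0.37 0.26 1.52] se [0.13 0.21 0.23] M [ 0.061 -0.152  0.016] w 0.0161
C in tool [77.51  0.24] zrow [ 0.0028  0.001  -1.    ]
```

>>> move_arm:
  grip: [1,1,1]
  offset:
    - [0.005,0,0]
    - [0.005,0,0]
    - [0.005,0,0]
  roll: [0,0,0]

```text
time_s: 9.87
position: [0.505, -0.1356, 0.0108]
eef_rot: [[0.737, 0.676, 0.002], [0.676, -0.737, 0.001], [0.003, 0.001, -1.0]]
ft_force: [-1.1, -1.7, -0.8]
width: 0.0157
```

```bash
python3 fr.py 4
```

```text
t 10.0667 pos [ 0.50506 -0.13564  0.01085] yaw 42.49 Ftool [-2.2  -0.02  0.81] se [0.29 0.2  0.24] M [ 0.015 -0.735 -0.006] w 0.016
C in tool [77.14  0.23] zrow [ 0.0025  0.001  -1.    ]
```

Contact is square: −2.2 N along the push, no sideways force and no twist. I'll increase gently.

>>> move_arm:
  grip: [1,1,1]
  offset:
    - [0.004,0,0]
    - [0.004,0,0]
    - [0.004,0,0]
  roll: [0,0,0]

```text
time_s: 10.32
position: [0.5051, -0.1356, 0.0108]
eef_rot: [[0.738, 0.675, 0.002], [0.675, -0.738, 0.001], [0.002, 0.001, -1.0]]
ft_force: [-3.6, -3.5, -0.9]
width: 0.0157
```

```bash
python3 fr.py 4
```

```text
t 10.5167 pos [ 0.50516 -0.13555  0.01082] yaw 42.48 Ftool [-5.15  0.64  0.76] se [0.19 0.22 0.27] M [-9.400e-02 -1.429e+00  1.000e-03] w 0.0157
C in tool [77.01  0.22] zrow [ 2.2e-03  9.0e-04 -1.0e+00]
```

>>> move_arm:
  grip: [1,1,1]
  offset:
    - [0.0023,0,0]
    - [0.0023,0,0]
    - [0.0023,0,0]
  roll: [0,0,0]

```text
time_s: 10.77
position: [0.5052, -0.1355, 0.0108]
eef_rot: [[0.738, 0.675, 0.002], [0.675, -0.738, 0.001], [0.002, 0.001, -1.0]]
ft_force: [-3.3, -3.6, -1.3]
width: 0.0153
```

```bash
python3 fr.py 12; python3 - <<'E'
from h import *
snap("w8"); KT,im=load("w8");crop(im,180,80,380,240,4,"w8c")
E
```

```text
t 11.3667 pos [ 0.50517 -0.13552  0.01078] yaw 42.48 Ftool [-5.1   0.54  0.65] se [0.12 0.13 0.13] M [-0.071 -1.437 -0.016] w 0.0159
C in tool [76.98  0.22] zrow [ 1.9e-03  8.0e-04 -1.0e+00]
11.4167 [ 0.5052 -0.1355  0.0108] [0.7376 0.6752 0.0019] [-3.4  -4.28 -0.49] 0.0159548139428954
```

View pics/w8c.png

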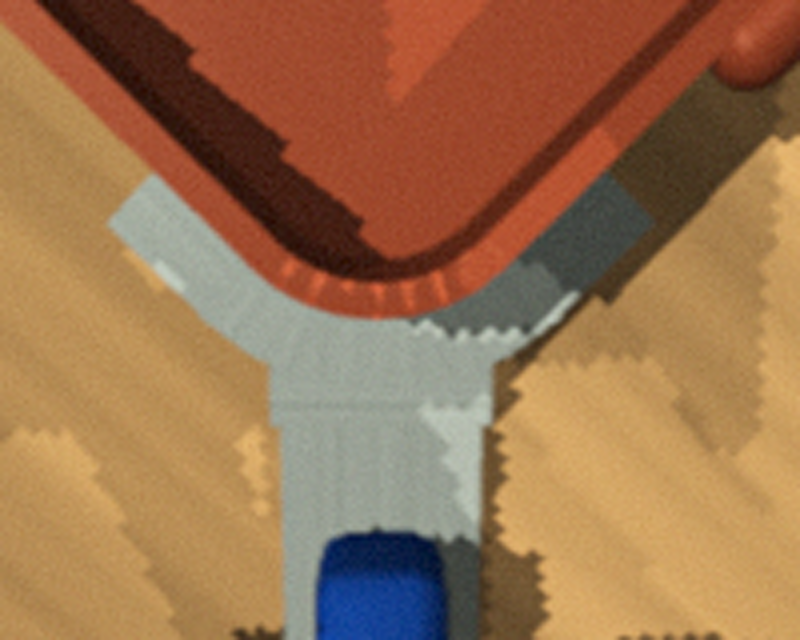

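Flush all round with no gap visible. The push is 5.1 N, so I'll ease it toward 4 N and hold.

>>> move_arm:
  grip: [1,1,1,1]
  offset:
    - [0.0012,0,0]
    - [0.0012,0,0]
    - [0.0012,0,0]
    - [0.0012,0,0]
  roll: [0,0,0,0]

```text
time_s: 11.75
position: [0.5052, -0.1355, 0.0108]
eef_rot: [[0.738, 0.675, 0.002], [0.675, -0.738, 0.001], [0.002, 0.001, -1.0]]
ft_force: [-3.8, -3.8, -0.4]
width: 0.0159
```

```bash
python3 fr.py 6
```

```text
t 12.05 pos [ 0.5052  -0.13549  0.01076] yaw 42.47 Ftool [-4.87  0.23  0.71] se [0.16 0.19 0.23] M [-0.064 -1.428 -0.008] w 0.0162
C in tool [76.94  0.22] zrow [ 1.8e-03  8.0e-04 -1.0e+00]
```

>>> move_arm:
  grip: [1,1,1]
  offset:
    - [0.0002,0,0]
    - [0.0002,0,0]
    - [0.0002,0,0]
  roll: [0,0,0]

```text
time_s: 12.3
position: [0.5052, -0.1355, 0.0108]
eef_rot: [[0.738, 0.675, 0.002], [0.675, -0.738, 0.001], [0.002, 0.001, -1.0]]
ft_force: [-3.3, -3.4, -1.2]
width: 0.0161
```

```bash
python3 fr.py 5
```

```text
t 12.55 pos [ 0.50521 -0.13548  0.01076] yaw 42.47 Ftool [-4.62  0.12  0.75] se [0.35 0.11 0.17] M [-0.056 -1.325 -0.021] w 0.0157
C in tool [76.93  0.22] zrow [ 1.8e-03  8.0e-04 -1.0e+00]
```

>>> move_arm:
  grip: [1,1,1,1,1,1,1,1,1,1]
  offset:
    - [-0.0006,0,0]
    - [-0.0006,0,0]
    - [-0.0006,0,0]
    - [-0.0006,0,0]
    - [-0.0006,0,0]
    - [-0.0006,0,0]
    - [-0.0006,0,0]
    - [-0.0006,0,0]
    - [-0.0006,0,0]
    - [-0.0006,0,0]
  roll: [0,0,0,0,0,0,0,0,0,0]

```text
time_s: 13.38
position: [0.5052, -0.1355, 0.0108]
eef_rot: [[0.738, 0.675, 0.002], [0.675, -0.738, 0.001], [0.002, 0.001, -1.0]]
ft_force: [-2.4, -2.2, -0.8]
width: 0.0158
```

```bash
python3 fr.py 6
```

```text
t 13.6833 pos [ 0.5052  -0.13548  0.01077] yaw 42.47 Ftool [-3.12  0.15  0.72] se [0.24 0.14 0.18] M [ 0.006 -0.923 -0.01 ] w 0.016
C in tool [76.93  0.23] zrow [ 1.8e-03  7.0e-04 -1.0e+00]
```

>>> move_arm:
  grip: [1,1,1,1,0.9,0.75,0.6,0.6,0.6,0.6]
  offset:
    - [0.0005,0,0.002]
    - [0.0005,0,0.004]
    - [0.0005,0,0.004]
    - [0.0005,0,0.004]
    - [0.0005,0,0.004]
    - [0.0005,0,0.004]
    - [0.0005,0,0.004]
    - [0.0005,0,0.004]
    - [0.0005,0,0.004]
    - [0.0005,0,0.004]
  roll: [0,0,0,0,0,0,0,0,0,0]

```text
time_s: 14.52
position: [0.5054, -0.1353, 0.0103]
eef_rot: [[0.737, 0.675, 0.002], [0.675, -0.737, 0.001], [0.002, 0.001, -1.0]]
ft_force: [-0.5, -1.0, 0.4]
width: 0.0373
```

>>> move_arm:
  grip: [0.6,0.6,0.6,0.6,0.6,0.6]
  offset:
    - [0,0,-0.1]
    - [0,0,-0.3]
    - [0,0,-0.6]
    - [0,0,-0.9]
    - [0,0,-0.9]
    - [0,0,-0.9]
  roll: [0,0,0,0,0,0]

```text
time_s: 15.02
position: [0.5064, -0.1353, 0.1207]
eef_rot: [[0.737, 0.676, 0.006], [0.676, -0.737, 0.002], [0.006, 0.003, -1.0]]
ft_force: [-1.2, 0.3, 0.2]
width: 0.0375
```

```bash
python3 - <<'E'
from h import *
snap("w9"); KT,im=load("w9");crop(im,180,0,380,240,2.5,"w9c")
E
```

```text
15.0667 [ 0.5056 -0.135   0.1193] [0.7371 0.6757 0.0039] [ 0.5  -0.24 -0.  ] 0.03773483085371332
```

View pics/w9.png

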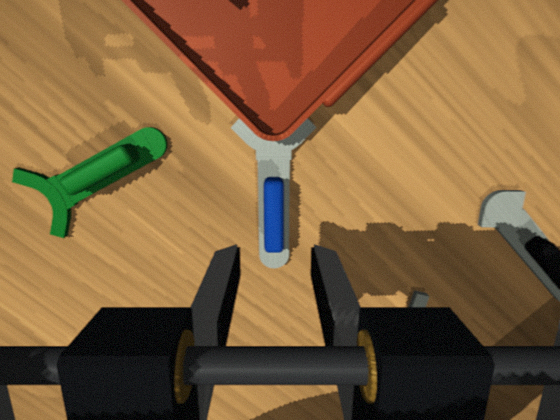

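The leaf stayed seated after release (notch on the corner at about (273,138), bar at (274,215)). Next is the black leaf.

>>> move_arm:
  grip: [0.3,0.3,0.3,0.3,0.3,0.3]
  offset:
    - [-0.1,0.3,-0.1]
    - [-0.2,0.6,-0.2]
    - [-0.25,1,-0.3]
    - [-0.25,1,-0.4]
    - [-0.25,1,-0.5]
    - [-0.25,1,-0.5]
  roll: [-0.1,-0.2,-0.3,-0.4,-0.5,-0.6]

```text
time_s: 15.57
position: [0.5645, -0.2455, 0.1801]
eef_rot: [[0.196, 0.981, 0.004], [0.981, -0.196, 0.001], [0.001, 0.004, -1.0]]
ft_force: [0.4, 0.4, -0.4]
width: 0.0656
```

>>> move_arm:
  grip: [0.3,0.3,0.3,0.3,0.3,0.3]
  offset:
    - [-0.3,0.3,0]
    - [-0.5,0.6,0]
    - [-0.7,0.7,0]
    - [-0.7,0.7,0]
    - [-0.7,0.7,0]
    - [-0.7,0.7,0]
  roll: [-0.1,-0.2,-0.25,-0.25,-0.25,-0.25]

```text
time_s: 16.07
position: [0.6295, -0.344, 0.1787]
eef_rot: [[-0.063, 0.998, 0.002], [0.998, 0.063, 0.002], [0.002, 0.002, -1.0]]
ft_force: [-0.3, 0.6, -0.3]
width: 0.0658
```

```bash
python3 - <<'E'
from h import *
KT,im=snap("w10"); 
S=cv2.GaussianBlur(im,(3,3),0)
b=(S.max(2)<45).astype(np.uint8); b[250:]=0; b[:,:200]=0; b[:,360:]=0
k,l,st,ce=cv2.connectedComponentsWithStats(b); print(st[1:][st[1:,4]>50],ce[1:][st[1:,4]>50])
E
```

```text
16.1167 [ 0.6298 -0.3432  0.1792] [-0.0641  0.9979  0.0017] [ 0.38 -0.2   0.58] 0.06611020731607166
[[ 266  163   23   64 1001]] [[276.96803197 194.41458541]]
```

View pics/w10.png

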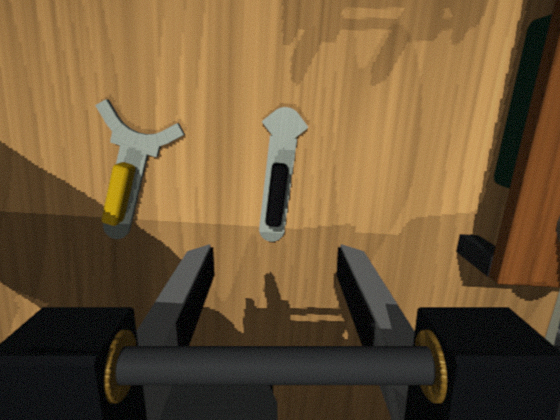

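```bash
cat > blk.py <<'E'
from h import *
def bar(nm,z):
    KT,im=load(nm); S=cv2.GaussianBlur(im,(3,3),0); b=(S.max(2)<45).astype(np.uint8); b[290:]=0; b[:,:225]=0; b[:,335:]=0
    k,l,st,ce=cv2.connectedComponentsWithStats(b); i=1+st[1:,4].argmax(); print(nm,z,rect(KT,l==i,z),ce[i]); return KT,ce[i]
E
python3 - <<'E'
from blk import *
KT,c=bar("w10",.02); bar("w10",.03)
crop(KT and load("w10")[1],230,90,330,250,4,"w10c")
print(tri([ray(KT,c),ray(cal("scene"),(170,171.7))]))
# shank edges metal: tail/head pixels
print("tail",plane(KT,(271,242),.007),"nose",plane(KT,(286,106),.007))
E
```

```text
w10 0.02 (array([ 0.63219486, -0.34565908]), ((632.3613891601562, -346.4410705566406), (62.32029342651367, 15.952363967895508), 86.71577453613281), np.float64(87.02424115398706)) [276.96803197 194.41458541]
w10 0.03 (array([ 0.63196884, -0.34329106]), ((632.1304321289062, -344.0499572753906), (60.481082916259766, 15.481597900390625), 86.7157974243164), np.float64(87.02424115398705)) [276.96803197 194.41458541]
(array([ 0.63149668, -0.34517006,  0.01890956]), [np.float64(0.000883954658674282), np.float64(0.0008839546586745819)])
tail [[ 0.62962015 -0.39937182  0.007     ]] nose [[ 0.63540855 -0.26331759  0.007     ]]
```

View pics/w10c.png

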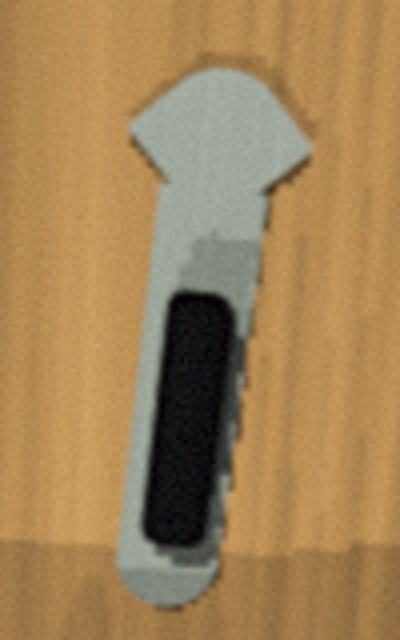

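>>> move_arm:
  grip: [0.4,0.4,0.4,0.4,0.4,0.4]
  offset:
    - [-0.02,0.017,0.3]
    - [-0.02,0.017,0.6]
    - [-0.02,0.017,0.9]
    - [-0.02,0.017,1]
    - [-0.02,0.017,1]
    - [-0.02,0.017,1]
  roll: [0.05,0.11,0.11,0.11,0.11,0.11]

```text
time_s: 16.62
position: [0.6325, -0.3448, 0.0602]
eef_rot: [[0.05, 0.999, 0.002], [0.999, -0.05, 0.002], [0.002, 0.002, -1.0]]
ft_force: [0.2, -0.1, 1.2]
width: 0.0565
```

```bash
python3 - <<'E'
from blk import *
snap("w11"); bar("w11",.02); KT,c=bar("w11",.03); print(tri([ray(KT,c),ray(load("w10")[0],(276.97,194.41))]))
E
```

```text
16.6667 [ 0.6332 -0.3455  0.0614] [0.0505 0.9987 0.0012] [-0.15 -0.29 -0.25] 0.05641511338133095
w11 0.02 (array([ 0.6318519 , -0.34602472]), ((632.0786743164062, -347.26458740234375), (63.837120056152344, 16.28842544555664), 86.56201934814453), np.float64(86.34421523525714)) [273.15796288 235.8429003 ]
w11 0.03 (array([ 0.63206024, -0.34240181]), ((632.2767333984375, -343.58551025390625), (60.94035339355469, 15.549269676208496), 86.5620346069336), np.float64(86.34421523525714)) [273.15796288 235.8429003 ]
(array([ 0.63203835, -0.34478371,  0.02251768]), [np.float64(0.00011825082119144963), np.float64(0.00011825082119161299)])
```

View pics/w11.png

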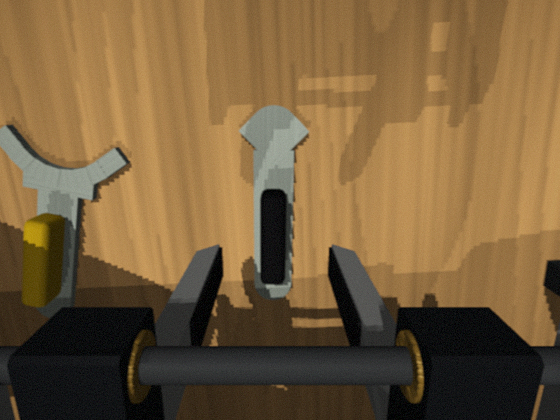

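>>> move_arm:
  grip: [0.4,0.4,0.4,0.4,0.4,0.4]
  offset:
    - [0,-0.009,0.2]
    - [0,-0.009,0.37]
    - [0,-0.009,0.42]
    - [0,-0.009,0.42]
    - [0,-0.009,0.42]
    - [0,-0.009,0.42]
  roll: [0.006,0.006,0.006,0.006,0.006,0.006]

```text
time_s: 17.17
position: [0.6333, -0.346, 0.013]
eef_rot: [[0.057, 0.998, 0.006], [0.998, -0.057, 0.0], [0.0, 0.006, -1.0]]
ft_force: [0.8, 0.9, 0.6]
width: 0.0563
```

>>> move_arm:
  grip: [0.4,0.4,0.4,0.7,1,1,1,1,1,1]
  offset:
    - [0,-0.01,0.022]
    - [0,-0.01,0.022]
    - [0,-0.01,0.022]
    - [0,-0.01,0.022]
    - [0,-0.01,0.022]
    - [0,-0.01,0.022]
    - [0,-0.01,0.022]
    - [0,-0.01,0.022]
    - [0,-0.01,0.022]
    - [0,-0.01,0.022]
  roll: [0,0,0,0,0,0,0,0,0,0]
  grip_force: 25

```text
time_s: 18.0
position: [0.632, -0.346, 0.0104]
eef_rot: [[0.057, 0.998, 0.006], [0.998, -0.057, 0.0], [0.0, 0.006, -1.0]]
ft_force: [-0.9, 0.1, -0.2]
width: 0.016
```

```bash
python3 fr.py 3
```

```text
t 18.15 pos [ 0.63201 -0.346    0.01034] yaw 86.74 Ftool [-0.42 -0.47 -0.1 ] se [0.33 0.33 0.16] M [ 0.133 -0.109  0.012] w 0.0159
C in tool [257.9  -84.69] zrow [ 4.0e-04  6.2e-03 -1.0e+00]
```

>>> move_arm:
  grip: [1,1,1,1,1,1,1,1]
  offset:
    - [0,0,-0.25]
    - [0,0,-0.55]
    - [0,0,-0.85]
    - [0.2,0,-0.95]
    - [0.4,0,-0.95]
    - [0.6,0,-0.95]
    - [0.6,0,-0.95]
    - [0.6,0,-0.95]
  roll: [0,0,-0.11,-0.22,-0.33,-0.44,-0.55,-0.66]

```text
time_s: 18.82
position: [0.636, -0.2718, 0.1245]
eef_rot: [[-0.599, 0.8, 0.007], [0.8, 0.6, 0.001], [-0.003, 0.006, -1.0]]
ft_force: [1.0, -1.6, -0.9]
width: 0.0161
```

```bash
python3 - <<'E'
from h import *
s=readout.observe();R=np.array(s["eef_rot"]);p=np.array(s["position"]);print(np.round(s["q"],2),p,np.degrees(np.arctan2(R[1,0],R[0,0])))
print(R.T@(np.array([.6218,-.0289,p[2]])-p)/.12)
E
```

```text
[ 0.05  0.55  0.38  1.66 -0.24  0.98  1.15] [ 0.63598625 -0.27180536  0.12450584] 126.83381306468318
[1.69099618e+00 1.11890053e+00 8.23748575e-04]
```

>>> move_arm:
  grip: [1,1,1,1,1,1,1,1]
  offset:
    - [0.2,0.13,0]
    - [0.4,0.26,0]
    - [0.6,0.4,0]
    - [0.8,0.53,0]
    - [1,0.66,0]
    - [1,0.66,0]
    - [1,0.66,0]
    - [1,0.66,0]
  roll: [-0.11,-0.22,-0.33,-0.44,-0.55,-0.66,-0.77,-0.88]

```text
time_s: 19.48
position: [0.6274, -0.1275, 0.1247]
eef_rot: [[-1.0, -0.0, 0.007], [-0.0, 1.0, 0.001], [-0.007, 0.001, -1.0]]
ft_force: [-0.2, -0.9, -0.5]
width: 0.0159
```

```bash
python3 - <<'E'
from h import *
s=readout.observe();R=np.array(s["eef_rot"]);p=np.array(s["position"]);print(np.round(s["q"],2),p,np.degrees(np.arctan2(R[1,0],R[0,0])))
print(R.T@(np.array([.6218,-.0289,p[2]])-p)/.12)
E
```

```text
[-0.01  0.45  0.14  1.77 -0.08  0.92  1.74] [ 0.62744123 -0.12753857  0.12468038] -179.97869963907016
[4.67036616e-02 8.22005482e-01 3.86543525e-04]
```

>>> move_arm:
  grip: [1,1,1,1,1,1,1,1,1]
  offset:
    - [0.05,0.2,0]
    - [0.05,0.4,0]
    - [0.05,0.6,0]
    - [0.05,0.82,0]
    - [0.05,0.82,0]
    - [0.05,0.82,0]
    - [0.05,0.82,0]
    - [0.05,0.82,0]
    - [0.05,0.82,0]
  roll: [-0.11,-0.22,-0.33,-0.44,-0.55,-0.66,-0.709,-0.709,-0.709]

```text
time_s: 20.23
position: [0.6213, -0.0294, 0.1247]
eef_rot: [[-0.738, -0.675, 0.006], [-0.675, 0.738, 0.001], [-0.005, -0.004, -1.0]]
ft_force: [-0.4, -0.2, -1.4]
width: 0.0161
```

```bash
python3 - <<'E'
from h import *
snap("w12"); s=readout.observe(); R=np.array(s["eef_rot"]);print(np.round(s["q"],2),np.degrees(np.arctan2(R[1,0],R[0,0])),R[2])
E
```

```text
20.2833 [ 0.6213 -0.0294  0.1247] [-0.7384 -0.6743 -0.0053] [ 0.22 -0.16 -1.43] 0.01620342410474385
[-0.02  0.42 -0.04  1.81  0.02  0.91  2.24] -137.59925187175347 [-0.00533084 -0.00376554 -0.9999787 ]
```

View pics/w12.png

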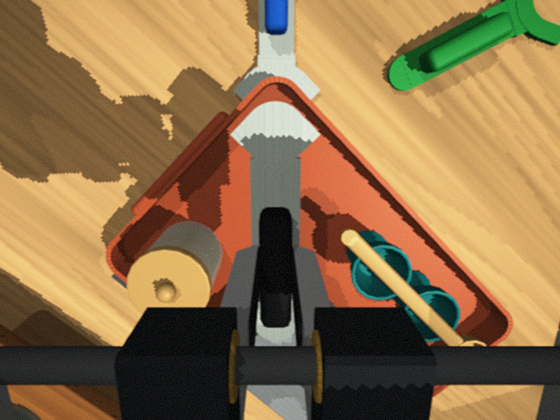

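The black leaf is aligned above the inside of the corner, nose at (275,101), and the outer leaf is still seated behind it. Next I lower to a view height.

>>> move_arm:
  grip: [1,1,1,1,1,1]
  offset:
    - [0,0,0.25]
    - [0,0,0.5]
    - [0,0,0.7]
    - [0,0,0.75]
    - [0,0,0.75]
    - [0,0,0.75]
  roll: [-0.003,-0.003,-0.003,-0.003,-0.003,-0.003]

```text
time_s: 20.78
position: [0.6223, -0.0294, 0.0355]
eef_rot: [[-0.737, -0.676, 0.007], [-0.676, 0.737, 0.001], [-0.006, -0.004, -1.0]]
ft_force: [-0.1, -0.3, 0.1]
width: 0.0161
```

```bash
python3 fr.py 3; python3 - <<'E'
from h import *
KT,im=snap("w13"); crop(im,180,40,380,220,4,"w13c"); s=readout.observe(); R=np.array(s["eef_rot"]);print(np.degrees(np.arctan2(R[1,0],R[0,0])),R[2])
E
```

```text
t 20.9333 pos [ 0.62293 -0.02936  0.03629] yaw -137.44 Ftool [0.29 0.13 1.04] se [0.18 0.15 0.1 ] M [-0.074 -0.002 -0.011] w 0.0161
C in tool [81.55  1.11] zrow [-0.0071 -0.0054 -1.    ]
20.9833 [ 0.6228 -0.0293  0.0362] [-0.7366 -0.6763 -0.007 ] [ 0.22 -0.35 -0.36] 0.016023311867076083
-137.4400413475596 [-0.00702834 -0.00529121 -0.9999613 ]
```

View pics/w13c.png

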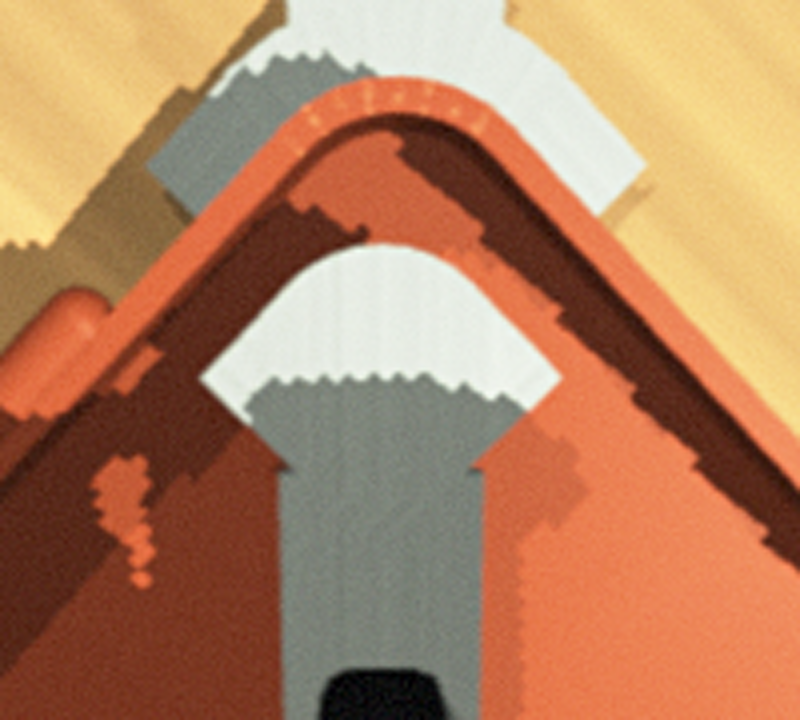

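```bash
cat > inner.py <<'E'
from h import *
def inner(nm,rv_r,rv_l,arcz=-0.00334,z=.03,yaw=-2.43,C0=(.5625,-.0833)):
    KT,im=load(nm); g=cv2.GaussianBlur(im,(3,3),0)[:,:,0].astype(float)
    Tt=np.array(imaging.get_calibration("wrist")["T_tool_cam"]); T=KT[1]@np.linalg.inv(Tt)
    a=np.radians(yaw); n=np.array([np.cos(a),np.sin(a)]); e=np.array([-n[1],n[0]]); C0=np.array(C0)
    # predicted inner rim lines: -x wall at n.C0-16mm ; -y wall at e.C0-16mm ; refine each with gradient along normal
    res=[]
    for nn,tt,rng in((n,e,rv_r),(e,n,rv_l)):
        ds=[];ts=[]
        for t in np.arange(*rng,0.5):
            off=np.arange(-4,4.01,.1)
            P=np.array([[*(C0+tt*t/1000+nn*(-16+o)/1000),z] for o in off]); uv=proj(KT,P).astype(np.float32)
            val=cv2.remap(g.astype(np.float32),uv[:,0:1],uv[:,1:2],cv2.INTER_LINEAR).ravel()
            d=np.gradient(val); i=d.argmin()   # from rim (bright) inward to dark
            if d[i]<-4: ds.append(off[i]); ts.append(t)
        ds=np.array(ds);ts=np.array(ts); l=cv2.fitLine(np.c_[ts,ds].astype(np.float32),cv2.DIST_HUBER,0,.01,.01).ravel(); s=l[1]/l[0]
        print(nm,"n",len(ds),"off",np.median(ds),"slope deg",np.degrees(s),"spread",ds.std()); res.append(np.median(ds))
    C=C0+n*res[0]/1000+e*res[1]/1000
    Ct=(T[:3,:3].T@(np.array([*C,z])-T[:3,3]))*1000
    print("C",C*1000,"in tool",Ct,"tool yaw",np.degrees(np.arctan2(T[1,0],T[0,0])))
    # nose in tool frame
    S=cv2.GaussianBlur(im,(3,3),0).astype(int); m=((S[:,:,0]-S[:,:,2]<60)&(S[:,:,0]>90)).astype(np.uint8)
    return KT,Tt,m
def nose(KT,Tt,m,v0,arcz=-0.00334):
    pts=[(u,v0+m[v0:210,u].argmax()) for u in range(232,320) if m[v0:210,u].any()]
    P=plane((KT[0],Tt),pts,arcz)*1000; i=P[:,0].argmax(); c=P[np.abs(P[:,1])<6]; print("nose x",P[i],np.sort(c[:,0])[-5:])
    for s in(-1,1):
        F=P[(s*P[:,1]>12.5)&(s*P[:,1]<20.5)]; l=cv2.fitLine(F[:,:2].astype(np.float32),cv2.DIST_HUBER,0,.01,.01).ravel(); t=(0-l[2])/l[0]; print(s,len(F),np.degrees(np.arctan2(l[1],l[0])),"at x=66 y=",l[3]+l[1]/l[0]*(66-l[2]))
E
python3 - <<'E'
from inner import *
K=inner("w13",(6,60),(6,50)); nose(*K,95)
E
```

```text
w13 n 108 off -0.19999999999999662 slope deg 0.03406277 spread 0.0951859057473808
w13 n 88 off 0.1000000000000032 slope deg -0.13298497 spread 1.3123297803827139
C [562.30441973 -83.19161017] in tool [81.1346405   1.39820434  5.77368571] tool yaw -137.44489647800467
nose x [82.29146244 -2.85524144 -3.34      ] [81.84615737 82.2905491  82.29085355 82.29115799 82.29146244]
-1 16 45.711315 at x=66 y= -24.046476
1 16 -46.507847 at x=66 y= 21.79431
```

>>> move_arm:
  grip: [1,1,1,1,1,1,1]
  offset:
    - [0,0.006,0.08]
    - [0,0.012,0.15]
    - [0.02,0.012,0.165]
    - [0.05,0.012,0.165]
    - [0.08,0.012,0.165]
    - [0.08,0.012,0.165]
    - [0.08,0.012,0.165]
  roll: [0,0,0,0,0,0,0]

```text
time_s: 21.57
position: [0.615, -0.0351, 0.0166]
eef_rot: [[-0.737, -0.676, 0.009], [-0.676, 0.737, 0.001], [-0.007, -0.006, -1.0]]
ft_force: [-0.5, 0.4, -0.9]
width: 0.0161
```

```bash
python3 fr.py 4; python3 - <<'E'
from h import *
KT,im=snap("w14"); crop(im,180,40,380,220,4,"w14c")
E
```

```text
t 21.7667 pos [ 0.61515 -0.03476  0.01659] yaw -137.44 Ftool [-0.37 -0.46  1.14] se [0.24 0.15 0.15] M [-0.092 -0.009  0.023] w 0.0155
C in tool [72.18 -0.17] zrow [-0.0074 -0.0055 -1.    ]
21.8167 [ 0.6151 -0.0347  0.0165] [-0.7365 -0.6764 -0.0073] [-0.24  0.71 -0.18] 0.01549210005430814
```

View pics/w14c.png

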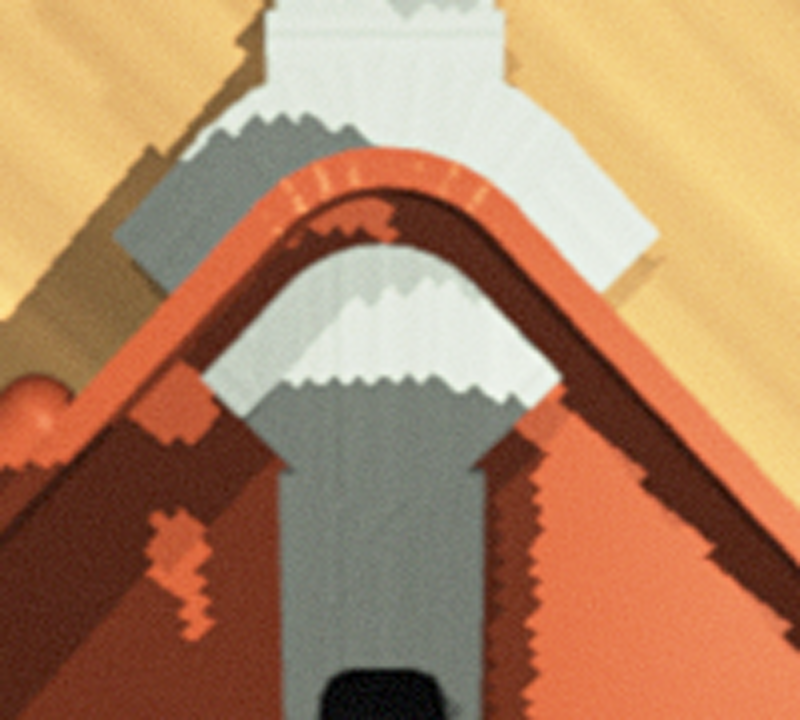

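```bash
python3 - <<'E'
from inner import *
K=inner("w14",(6,60),(6,30)); nose(*K,100)
E
```

```text
w14 n 108 off -0.2999999999999967 slope deg 0.1246253 spread 0.0927775929620397
w14 n 48 off 3.552713678800501e-15 slope deg 0.012710351 spread 0.10532687216470452
C [562.20026977 -83.28728036] in tool [ 7.17978969e+01 -6.20554271e-02 -1.39906941e+01] tool yaw -137.43631166306025
nose x [82.30621933 20.02687712 -3.34      ] [82.29404101 82.29434548 82.29464995 82.29495443 82.2952589 ]
-1 17 44.66781 at x=66 y= -23.73081
1 17 -45.003746 at x=66 y= 22.707333
```

>>> move_arm:
  grip: [1,1,1,1]
  offset:
    - [0.01,0,0.003]
    - [0.024,0,0.007]
    - [0.024,0,0.007]
    - [0.024,0,0.007]
  roll: [0,0,0,0]

```text
time_s: 22.15
position: [0.6129, -0.0367, 0.0156]
eef_rot: [[-0.737, -0.676, 0.009], [-0.676, 0.737, 0.001], [-0.007, -0.005, -1.0]]
ft_force: [-0.1, 0.0, -0.2]
width: 0.016
```

```bash
python3 fr.py 4
```

```text
t 22.35 pos [ 0.61302 -0.03658  0.01561] yaw -137.43 Ftool [ 0.35 -0.13  1.4 ] se [0.13 0.2  0.12] M [-0.096 -0.033 -0.002] w 0.0157
C in tool [69.37 -0.26] zrow [-0.0073 -0.0054 -1.    ]
```

>>> move_arm:
  grip: [1,1,1]
  offset:
    - [0.006,0,0]
    - [0.006,0,0]
    - [0.006,0,0]
  roll: [0,0,0]

```text
time_s: 22.6
position: [0.6125, -0.0371, 0.0156]
eef_rot: [[-0.737, -0.676, 0.009], [-0.676, 0.737, 0.001], [-0.007, -0.005, -1.0]]
ft_force: [0.2, 0.1, -1.9]
width: 0.016
```

```bash
python3 fr.py 4
```

```text
t 22.8 pos [ 0.61252 -0.03702  0.01563] yaw -137.42 Ftool [-0.27  0.04  1.37] se [0.04 0.22 0.39] M [-0.065 -0.041 -0.007] w 0.0161
C in tool [68.71 -0.26] zrow [-0.0073 -0.0054 -1.    ]
```

>>> move_arm:
  grip: [1,1,1]
  offset:
    - [0.005,0,0]
    - [0.005,0,0]
    - [0.005,0,0]
  roll: [0,0,0]

```text
time_s: 23.05
position: [0.6121, -0.0375, 0.0156]
eef_rot: [[-0.736, -0.676, 0.009], [-0.676, 0.736, 0.001], [-0.007, -0.005, -1.0]]
ft_force: [-0.2, -0.1, -0.4]
width: 0.0156
```

```bash
python3 fr.py 4
```

```text
t 23.25 pos [ 0.61208 -0.03744  0.01562] yaw -137.43 Ftool [ 0.01 -0.25  1.17] se [0.15 0.09 0.39] M [-0.083 -0.042 -0.026] w 0.0159
C in tool [68.1  -0.26] zrow [-0.0073 -0.0055 -1.    ]
```

>>> move_arm:
  grip: [1,1,1]
  offset:
    - [0.005,0,0]
    - [0.005,0,0]
    - [0.005,0,0]
  roll: [0,0,0]

```text
time_s: 23.5
position: [0.6116, -0.0379, 0.0156]
eef_rot: [[-0.737, -0.676, 0.009], [-0.676, 0.737, 0.001], [-0.007, -0.005, -1.0]]
ft_force: [0.7, -0.3, -1.4]
width: 0.016
```

```bash
python3 fr.py 4
```

```text
t 23.7 pos [ 0.61166 -0.03785  0.01563] yaw -137.43 Ftool [0.1  0.61 1.14] se [0.21 0.14 0.26] M [-0.089 -0.007  0.027] w 0.0158
C in tool [67.51 -0.25] zrow [-0.0074 -0.0055 -1.    ]
```

>>> move_arm:
  grip: [1,1,1]
  offset:
    - [0.004,0,0]
    - [0.004,0,0]
    - [0.004,0,0]
  roll: [0,0,0]

```text
time_s: 23.95
position: [0.6113, -0.0382, 0.0156]
eef_rot: [[-0.736, -0.676, 0.009], [-0.676, 0.737, 0.001], [-0.007, -0.005, -1.0]]
ft_force: [0.7, -0.3, -0.8]
width: 0.0158
```

```bash
python3 fr.py 4
```

```text
t 24.15 pos [ 0.61131 -0.03815  0.01563] yaw -137.43 Ftool [ 0.01 -0.4   0.81] se [0.21 0.24 0.19] M [-0.039 -0.017  0.006] w 0.0155
C in tool [67.05 -0.26] zrow [-0.0074 -0.0055 -1.    ]
```

>>> move_arm:
  grip: [1,1,1]
  offset:
    - [0.005,0,0]
    - [0.005,0,0]
    - [0.005,0,0]
  roll: [0,0,0]

```text
time_s: 24.4
position: [0.611, -0.0384, 0.0157]
eef_rot: [[-0.736, -0.677, 0.009], [-0.677, 0.736, 0.001], [-0.008, -0.005, -1.0]]
ft_force: [-0.1, 1.7, -1.4]
width: 0.0161
```

```bash
python3 fr.py 4
```

```text
t 24.6 pos [ 0.61098 -0.03839  0.01566] yaw -137.42 Ftool [-1.72  0.63  1.08] se [0.3  0.04 0.21] M [-0.18  -0.451  0.028] w 0.0156
C in tool [66.65 -0.3 ] zrow [-0.0076 -0.0054 -1.    ]
```

Touching both walls: 0.8 N on the −x wall and 1.6 N on the −y wall. I'll add push with a slight sideways trim.

>>> move_arm:
  grip: [1,1,1]
  offset:
    - [0.003,0.001,0]
    - [0.003,0.001,0]
    - [0.003,0.001,0]
  roll: [0,0,0]

```text
time_s: 24.85
position: [0.6107, -0.0384, 0.0157]
eef_rot: [[-0.736, -0.677, 0.009], [-0.677, 0.736, 0.001], [-0.008, -0.005, -1.0]]
ft_force: [1.5, 1.7, -0.8]
width: 0.0156
```

```bash
python3 fr.py 4
```

```text
t 25.05 pos [ 0.61074 -0.03841  0.0157 ] yaw -137.42 Ftool [-2.52  0.51  1.02] se [0.12 0.09 0.1 ] M [-0.291 -0.74   0.033] w 0.0158
C in tool [66.46 -0.44] zrow [-0.0078 -0.0055 -1.    ]
```

>>> move_arm:
  grip: [1,1,1]
  offset:
    - [0.003,0.001,0]
    - [0.003,0.001,0]
    - [0.003,0.001,0]
  roll: [0,0,0]

```text
time_s: 25.3
position: [0.6105, -0.0385, 0.0157]
eef_rot: [[-0.736, -0.677, 0.01], [-0.677, 0.736, 0.001], [-0.008, -0.006, -1.0]]
ft_force: [2.5, 4.1, -1.3]
width: 0.0156
```

```bash
python3 fr.py 5; python3 - <<'E'
from h import *
KT,im=snap("w15"); crop(im,180,40,380,220,4,"w15c")
E
```

```text
t 25.55 pos [ 0.61052 -0.03845  0.01574] yaw -137.41 Ftool [-4.11  1.07  1.1 ] se [0.25 0.15 0.16] M [-0.321 -1.124  0.029] w 0.0153
C in tool [66.26 -0.55] zrow [-0.008  -0.0056 -1.    ]
25.6 [ 0.6105 -0.0385  0.0157] [-0.7363 -0.6767 -0.008 ] [ 2.9   4.64 -0.06] 0.01593169977940177
```

View pics/w15c.png

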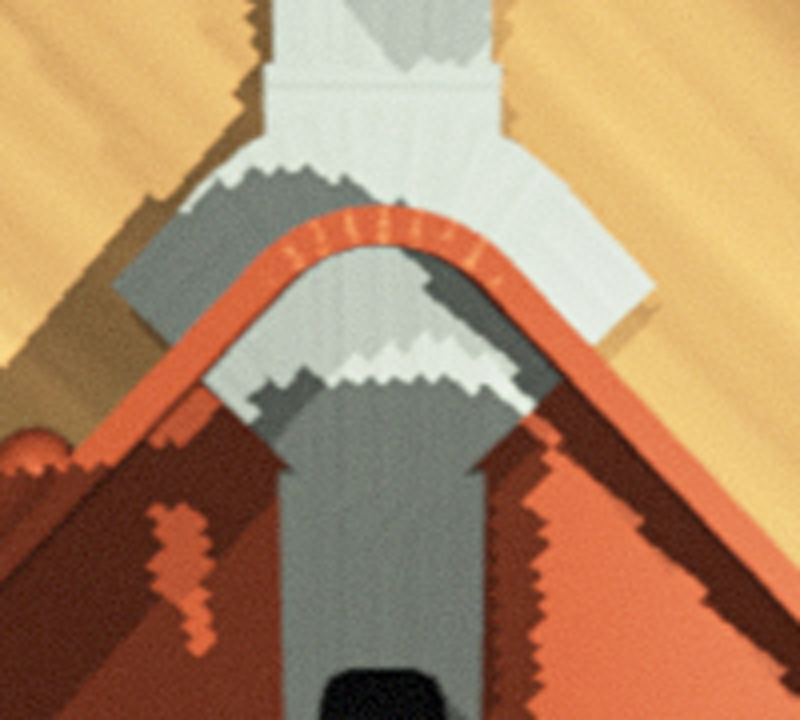

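Flush on both walls, at 4.1 N. I'll trim sideways a little and hold a second.

>>> move_arm:
  grip: [1,1,1,1]
  offset:
    - [0.0005,0.0025,0]
    - [0.0005,0.0025,0]
    - [0.0005,0.0025,0]
    - [0.0005,0.0025,0]
  roll: [0,0,0,0]

```text
time_s: 25.93
position: [0.6103, -0.0384, 0.0157]
eef_rot: [[-0.736, -0.677, 0.01], [-0.677, 0.736, 0.001], [-0.008, -0.006, -1.0]]
ft_force: [2.0, 2.8, -0.7]
width: 0.0159
```

```bash
python3 fr.py 6
```

```text
t 26.2333 pos [ 0.61024 -0.03831  0.01572] yaw -137.41 Ftool [-3.73  0.98  1.11] se [0.18 0.19 0.18] M [-0.22  -1.04   0.024] w 0.0157
C in tool [66.16 -0.84] zrow [-0.008  -0.0056 -1.    ]
```

>>> move_arm:
  grip: [1,1,1,1]
  offset:
    - [0.001,0.003,0]
    - [0.001,0.003,0]
    - [0.001,0.003,0]
    - [0.001,0.003,0]
  roll: [0,0,0,0]

```text
time_s: 26.57
position: [0.6099, -0.0382, 0.0157]
eef_rot: [[-0.736, -0.677, 0.01], [-0.677, 0.736, 0.001], [-0.008, -0.006, -1.0]]
ft_force: [3.1, 3.8, -1.4]
width: 0.016
```

```bash
python3 fr.py 6
```

```text
t 26.8667 pos [ 0.60995 -0.03814  0.01574] yaw -137.41 Ftool [-3.91  0.23  0.92] se [0.21 0.22 0.22] M [-0.112 -1.091  0.013] w 0.0159
C in tool [66.06 -1.17] zrow [-0.008  -0.0056 -1.    ]
```

>>> move_arm:
  grip: [1,1,1,1]
  offset:
    - [0.001,0.002,0]
    - [0.001,0.002,0]
    - [0.001,0.002,0]
    - [0.001,0.002,0]
  roll: [0,0,0,0]

```text
time_s: 27.2
position: [0.6098, -0.038, 0.0158]
eef_rot: [[-0.736, -0.677, 0.01], [-0.677, 0.736, 0.001], [-0.008, -0.006, -1.0]]
ft_force: [3.4, 1.8, -1.0]
width: 0.0157
```

```bash
python3 fr.py 6
```

```text
t 27.5 pos [ 0.60975 -0.03804  0.01576] yaw -137.42 Ftool [-4.55 -0.38  1.18] se [0.19 0.27 0.2 ] M [ 0.    -1.225 -0.019] w 0.0155
C in tool [65.98 -1.38] zrow [-0.0081 -0.0056 -1.    ]
```

>>> move_arm:
  grip: [1,1,1,1,1,1,1,1,1,1,1,1]
  offset:
    - [0.0005,-0.0005,0]
    - [0.0005,-0.0005,0]
    - [0.0005,-0.0005,0]
    - [0.0005,-0.0005,0]
    - [0.0005,-0.0005,0]
    - [0.0005,-0.0005,0]
    - [0.0005,-0.0005,0]
    - [0.0005,-0.0005,0]
    - [0.0005,-0.0005,0]
    - [0.0005,-0.0005,0]
    - [0.0005,-0.0005,0]
    - [0.0005,-0.0005,0]
  roll: [0,0,0,0,0,0,0,0,0,0,0,0]

```text
time_s: 28.5
position: [0.6097, -0.0381, 0.0157]
eef_rot: [[-0.736, -0.677, 0.01], [-0.677, 0.736, 0.001], [-0.008, -0.006, -1.0]]
ft_force: [3.1, 3.2, -1.6]
width: 0.0159
```

```bash
python3 fr.py 8;  python3 - <<'E'
from h import *
KT,im=snap("w16"); crop(im,180,40,380,220,4,"w16c")
E
```

```text
t 28.9 pos [ 0.60974 -0.03811  0.01575] yaw -137.42 Ftool [-4.89  0.1   1.11] se [0.17 0.21 0.13] M [-0.09  -1.315  0.005] w 0.016
C in tool [65.92 -1.34] zrow [-0.0081 -0.0057 -1.    ]
28.95 [ 0.6098 -0.0381  0.0158] [-0.7362 -0.6767 -0.0081] [ 3.87  4.3  -1.13] 0.015648922215834787
```

View pics/w16c.png

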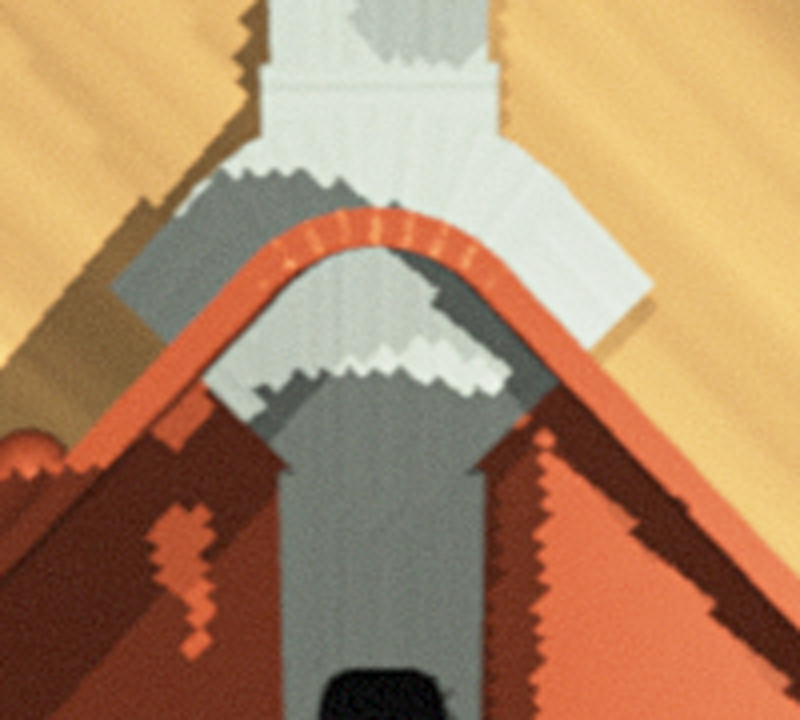

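```bash
python3 - <<'E'
from h import *
a=load("w15")[1][90:160,220:335,::-1]; b=load("w16")[1][90:160,220:335,::-1]
f=lambda x: cv2.resize(np.clip(x.astype(float)*1.5,0,255).astype(np.uint8),None,fx=6,fy=4.2,interpolation=cv2.INTER_CUBIC)
cv2.imwrite("pics/cmp.png",np.vstack([f(a),f(b)]))
E
```

```text
(no output)
```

View pics/cmp.png

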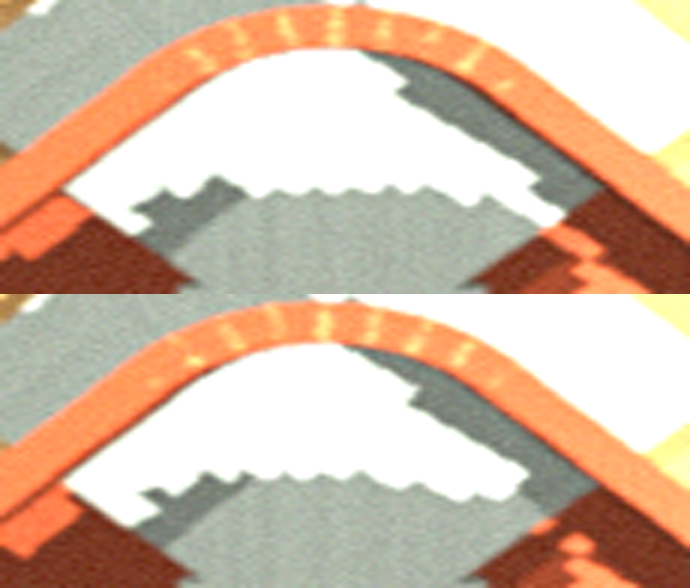

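The w16 view shows a thin dark sliver on the left flank, and w15 showed one on the right. The centred seat is between the two, so I'll trim back slightly and keep the push.

>>> move_arm:
  grip: [1,1,1,1]
  offset:
    - [0.0003,-0.003,0]
    - [0.0003,-0.003,0]
    - [0.0003,-0.003,0]
    - [0.0003,-0.003,0]
  roll: [0,0,0,0]

```text
time_s: 29.28
position: [0.6099, -0.0383, 0.0157]
eef_rot: [[-0.736, -0.677, 0.01], [-0.677, 0.736, 0.001], [-0.008, -0.005, -1.0]]
ft_force: [3.5, 3.5, -1.1]
width: 0.016
```

```bash
python3 fr.py 5; python3 - <<'E'
from h import *
snap("w17")
f=lambda x: cv2.resize(np.clip(x.astype(float)*1.5,0,255).astype(np.uint8),None,fx=6,fy=6,interpolation=cv2.INTER_CUBIC)
b=load("w17")[1][90:160,220:335,::-1]; cv2.imwrite("pics/w17c.png",f(b))
E
```

```text
t 29.5333 pos [ 0.60986 -0.03828  0.0157 ] yaw -137.41 Ftool [-5.32  0.41  1.06] se [0.14 0.15 0.18] M [-0.279 -1.372 -0.019] w 0.0156
C in tool [65.9  -1.13] zrow [-0.008  -0.0055 -1.    ]
29.5833 [ 0.6099 -0.0383  0.0157] [-0.7362 -0.6767 -0.008 ] [ 3.03  3.59 -1.29] 0.015665007975153578
```

View pics/w17c.png

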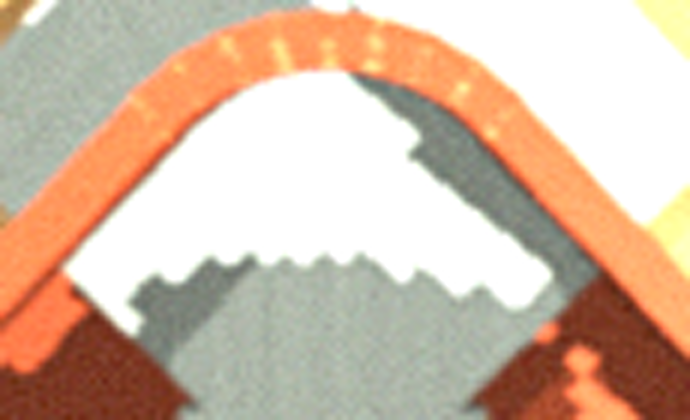

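Now symmetric. I'll ease to about 4 N and hold for a second.

>>> move_arm:
  grip: [1,1,1,1,1,1,1,1,1,1]
  offset:
    - [-0.0005,0,0]
    - [-0.0005,0,0]
    - [-0.0005,0,0]
    - [-0.0005,0,0]
    - [-0.0005,0,0]
    - [-0.0005,0,0]
    - [-0.0005,0,0]
    - [-0.0005,0,0]
    - [-0.0005,0,0]
    - [-0.0005,0,0]
  roll: [0,0,0,0,0,0,0,0,0,0]

```text
time_s: 30.42
position: [0.6098, -0.0383, 0.0157]
eef_rot: [[-0.736, -0.677, 0.01], [-0.677, 0.736, 0.001], [-0.008, -0.005, -1.0]]
ft_force: [3.0, 3.4, -0.5]
width: 0.0159
```

```bash
python3 fr.py 8
```

```text
t 30.8167 pos [ 0.60988 -0.0383   0.01569] yaw -137.41 Ftool [-3.82  0.42  1.21] se [0.16 0.15 0.1 ] M [-0.215 -1.051  0.018] w 0.0161
C in tool [65.89 -1.1 ] zrow [-0.008  -0.0055 -1.    ]
```

>>> move_arm:
  grip: [1,1,1,1,0.9,0.75,0.65,0.65,0.65,0.65]
  offset:
    - [0.0005,0,0.003]
    - [0.0005,0,0.006]
    - [0.0005,0,0.006]
    - [0.0005,0,0.006]
    - [0.0005,0,0.006]
    - [0.0005,0,0.006]
    - [0.0005,0,0.006]
    - [0.0005,0,0.006]
    - [0.0005,0,0.006]
    - [0.0005,0,0.006]
  roll: [0,0,0,0,0,0,0,0,0,0]

```text
time_s: 31.65
position: [0.6096, -0.0386, 0.0149]
eef_rot: [[-0.736, -0.676, 0.009], [-0.677, 0.736, 0.001], [-0.008, -0.005, -1.0]]
ft_force: [0.3, -0.3, 0.5]
width: 0.0328
```

```bash
python3 fr.py 2; python3 - <<'E'
from h import *
snap("w18")
f=lambda x: cv2.resize(np.clip(x.astype(float)*1.5,0,255).astype(np.uint8),None,fx=6,fy=6,interpolation=cv2.INTER_CUBIC)
b=load("w18")[1][90:160,220:335,::-1]; cv2.imwrite("pics/w18c.png",f(b))
E
```

```text
t 31.75 pos [ 0.60972 -0.0385   0.01494] yaw -137.42 Ftool [ 0.47 -0.67  0.24] se [0.35 0.15 0.09] M [-0.095 -0.041  0.011] w 0.0331
C in tool [65.65 -1.06] zrow [-0.0078 -0.0054 -1.    ]
31.8 [ 0.6098 -0.0384  0.0149] [-0.7363 -0.6766 -0.0078] [-0.08  0.52  0.  ] 0.03297681271596415
```

View pics/w18c.png

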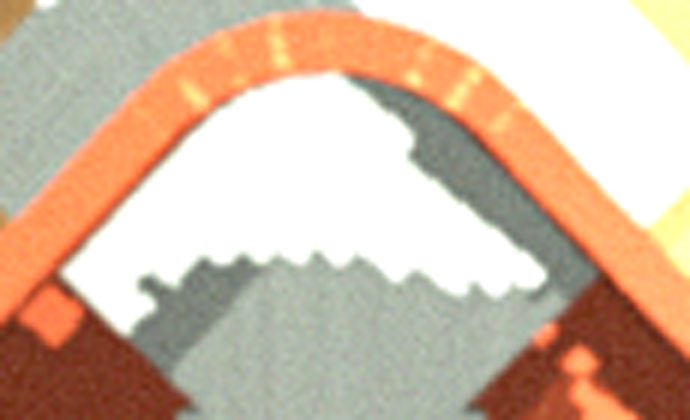

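View pics/w18.png

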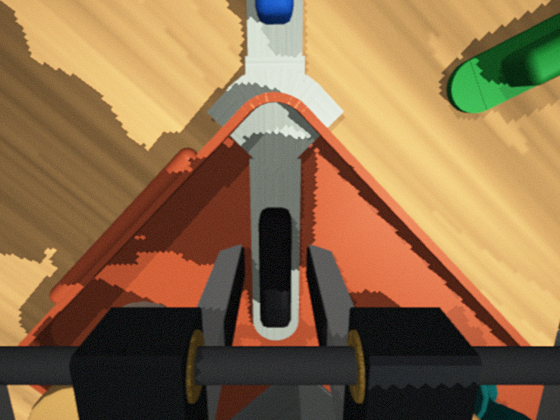

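Released: the nose is flush on both flanks. I'll raise and check both leaves.

>>> move_arm:
  grip: [0.65,0.65,0.65,0.65,0.65,0.65,0.65]
  offset:
    - [0,0,-0.1]
    - [0,0,-0.3]
    - [0,0,-0.6]
    - [0,0,-0.9]
    - [0,0,-1]
    - [0,0,-1]
    - [0,0,-1]
  roll: [0,0,0,0,0,0,0]

```text
time_s: 32.38
position: [0.609, -0.0386, 0.136]
eef_rot: [[-0.736, -0.677, 0.011], [-0.677, 0.736, 0.001], [-0.009, -0.007, -1.0]]
ft_force: [0.0, 0.5, -0.6]
width: 0.033
```

```bash
python3 - <<'E'
from h import *
K,im=snap("w19"); snap("t19","top"); snap("s19","scene")
crop(im,190,0,360,250,2.4,"w19c")
print(rect(K,mask(im,(105,120,30),(130,255,255)),.03))
# earlier view before second job
KT,im9=load("w9"); print("w9",rect(KT,mask(im9,(105,120,30),(130,255,255)),.03))
E
```

```text
32.4333 [ 0.6083 -0.0386  0.1348] [-0.7362 -0.6767 -0.0077] [-0.05 -0.41 -0.83] 0.03281804857966824
32.4833 [ 0.6079 -0.0386  0.1341] [-0.7362 -0.6767 -0.0068] [ 0.13  1.23 -0.21] 0.03309068521475117
32.5333 [ 0.6078 -0.0385  0.1338] [-0.7362 -0.6767 -0.0064] [-0.53 -0.05  0.04] 0.03281217945991377
(array([ 0.51206104, -0.12939545]), ((512.5072021484375, -128.98321533203125), (36.440879821777344, 14.544625282287598), 42.51740646362305), np.float64(-137.09766441119757))
w9 (array([ 0.5056779 , -0.13543098]), ((505.2784423828125, -135.64468383789062), (60.14899826049805, 15.073393821716309), 42.87135696411133), np.float64(-137.2222119132481))
```

View pics/w19.png

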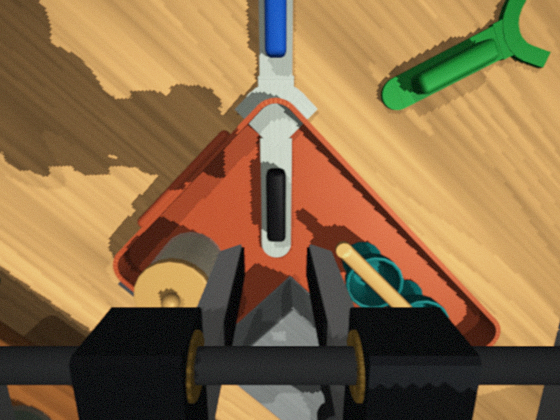

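View pics/s19.png

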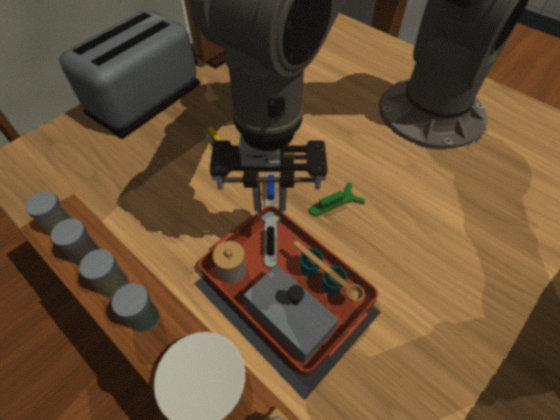

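>>> move_arm:
  grip: [0.65,0.65,0.65,0.65,0.65]
  offset:
    - [0.3,0,0]
    - [0.6,0,0]
    - [0.75,0,0]
    - [0.75,0,0]
    - [0.75,0,0]
  roll: [0,0,0,0,0]

```text
time_s: 32.95
position: [0.5406, -0.1002, 0.1324]
eef_rot: [[-0.737, -0.676, 0.006], [-0.676, 0.737, 0.001], [-0.005, -0.003, -1.0]]
ft_force: [-0.7, -0.1, 0.2]
width: 0.0326
```

```bash
python3 - <<'E'
from h import *
K,im=snap("w20"); p=proj(K,[.5627,-.083,.005])[0]; print(p)
u,v=map(int,p); crop(im,max(u-70,0),max(v-50,0),u+70,v+60,5,"w20c")
print(rect(K,mask(im,(105,120,30),(130,255,255)),.03))
E
```

```text
33.0 [ 0.5414 -0.0993  0.1325] [-0.7364 -0.6765 -0.0058] [ 0.52 -0.32 -0.29] 0.03298141436160359
[273.51871268 230.17119236]
(array([ 0.50268182, -0.13840333]), ((503.4391174316406, -138.02003479003906), (58.4579963684082, 14.592418670654297), 42.835880279541016), np.float64(-136.78552885497814))
```

View pics/w20c.png

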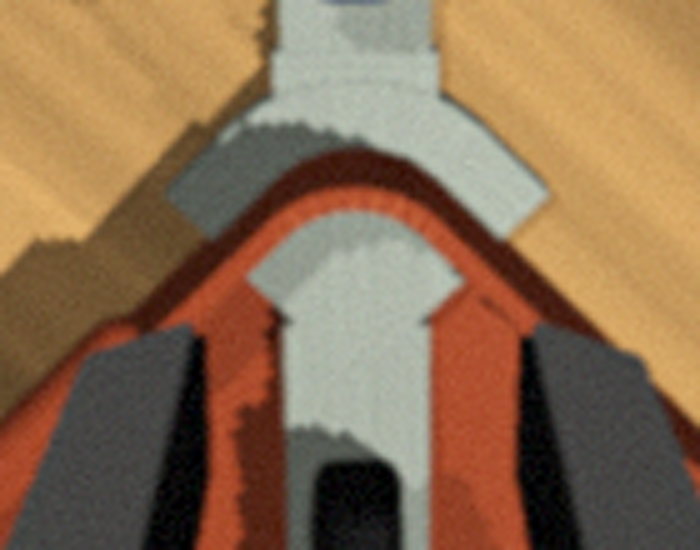

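This view from outside shows the notch flush against the outer wall base all round, and the nose flush inside. Handing in.

```bash
python3 -c "
from cell import hand_in; print(hand_in())"
```

```text
the job is handed in; nothing more can be done
None
```

I seated both leaves on the tray's near-right corner, let go and backed the arm off. The job was handed in at about 33 s, and the tool reported no verdict.

- **Blue leaf (outside):** I held it for about 3 s. The push averaged about 5 N at first, then eased through 4.6 N to about 3 N. The sideways load was 0.6 N or less, and it held steady with no twist.
- **Black leaf (inside):** It touched the wall on your right (−y) first and was about half a millimetre off-centre. I trimmed it sideways until the two flanks looked equal. It was held for over a second at about 4.5–5.3 N, then for about 1.3 s at about 4 N.
- **Wall:** The highest averaged push was 5.3 N, below the 9 N at which the wall springs.
- **Last checks:** After release, the final views show both leaves flat and flush on both walls with no visible gap. The blue bar still lies at 42.8°, against a target of 42.6°.
- **Left alone:** The yellow and green leaves and the things in the tray were not handled, and the last pictures show none of them moved.

Two readings disagreed. The blue leaf met the wall about 1 mm further on than the camera predicted. When I centred the black leaf, the force balance and the camera differed by about 0.2 mm sideways. I settled it by making the flanks symmetric in the image.

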